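# Ready the laminator: close the rollers, click the selector to thickness four, start

### The job

Get the laminator ready for thick pouches, using only a fingertip and grasping nothing: gently push the roller-release tab fully home (toward the machine's left end), and turn the selector clockwise, click by click, to the fourth thickness bar after the Off ring, the last but one mark. Only when both are set, press the round start key all the way in for a moment and let it come back up. Leave the box of staples on top of the machine and the other things on the desk where they are.

Things in the scene. Friction and masses are not known exactly. Their poses are not given: they have to be found in the camera images.
- laminator: White and grey desk laminator, fixed, 480 mm wide (its y), 170 mm deep (its x; a feed ledge at 36 mm height reaches 40 mm farther forward), flat top 87 mm above the desk. Origin: centre of the underside. Its x axis points to its back (away from the robot), y to its left end. Selector, start key and release tab stand on its top at x = -12 and y = -170, -75 and +118 to +150 mm.
- selector (a joint): The selector's angle, rad. 0 = Off (ring mark); grows clockwise from above, with a rest place every 0.5236 (30 degrees): bar n at n x 0.5236, the fourth bar at 2.094, end stops 0.06 beyond Off and bar five. Starts at Off, bar one or two. Each click takes about 0.06 N m (2 to 3 N at the nose); past half-way it snaps into the next rest place by itself.
- selector_axis (a point): Point on the vertical axis of the selector, a black pointer knob, 28 mm above the machine's top (its highest point). Its skirt (radius 26 mm) reaches 8 mm above the machine's top; on that stands a bar 11 mm wide, 8 to 28 mm above the machine's top, running from the hub (radius 12.5 mm) out to 36 mm from the axis: the nose, to be pushed from the side.
- selector_nose (a point): Point in the selector's nose, on its centre line, 28 mm from the axis and 18 mm above the machine's top; it moves with the nose. At joint value q the nose points (75 degrees - q) anticlockwise, from above, of the machine's x axis.
- start_key (a joint): Travel of the round start key in m: 0 = up, 0.005 = fully in (straight down). A spring returns it; it takes 1.5 N to begin and 4 N to go fully in.
- start_key_top (a point): Centre of the top face of the start key: a white round key, 25 mm across, standing 9 mm above the machine's top, between the selector and the box of staples.
- release_tab (a joint): Position of the roller-release tab in its slot in m: 0 = home, rollers closed, at its stop toward the machine's left end (+y of the machine); grows to 0.032 toward the selector. It starts 20 to 32 mm from home, moves with about 2 N and stays where it is left.
- release_tab_mid (a point): Centre of the release tab: a black ribbed tab 26 mm (machine x) by 12 mm (machine y) by 16 mm high, its top 18 mm above the machine's top; it slides along the machine's y axis.
- staple_box: Small box of staples, 36x52x22 mm, loose on the machine's top between the start key and the release tab. Origin: centre of the underside. To be left alone.
- pen_a: Black pen, 145 mm long, loose on the desk in front of the machine. To be left alone.
- usb_stick: Memory stick, 52 mm long, loose on the desk in front of the machine. To be left alone.
- calculator: Desk calculator, 150x104x28 mm, loose on the desk to the left. To be left alone.
- stapler: Blue stapler, 128 mm long, loose at the front of the desk, to the left. To be left alone.

How it is judged:
By the outcome, as a careful person would: the job done as asked, in the order asked, and still so for the second after the job is handed in, with the robot touching nothing.
It also fails if it takes over 51 s, if anything falls off the work surface, if the arm or the gripper's body presses on something with over 40 N, if the wrist force passes 120 N, or if a joint passes its speed limit or range.

### The arm

A 6-joint arm with a two-finger parallel gripper is mounted at the origin on a cart in front of the work surface, level with it; the furniture and walls round the work are solid. World frame = base frame: x ahead of the robot, y to its left, z up, the work surface at z = 0. Lengths are in m, angles in rad, forces in N, time in s.
With the tool pointing down it reaches from about 0.3 to 0.875 m from the base axis. Payload 6.4 kg.
Tool frame: the origin (TCP) lies between the finger pads; the fingertips stand 25 mm ahead of it and the grasp point (between the pads) lies 6 mm ahead of it; y points along the fingers, x is the direction in which the jaws open and shut, and the axes are right-handed (so a half turn about y gives the same grasp; the last joint's range is limited). The gripper opens to 85 mm and grips with 20 to 120 N. Pads are 22 mm wide; open, the fingers measure 114 mm over their backs; the gripper's body (76 mm by 85 mm) begins 54 mm behind the grasp point. The pads swing forward as they close: fully open they stand 13 mm farther back than shut.
Start: joints at [0.941, 0.181, 1.607, -0, 1.354, -0.206], TCP at [0.236, 0.524, 0.256] pointing down, gripper open.
Joint ranges: [-2.99, 2.99], [-0.89, 2.07], [0.3, 2.58], [-1.14, 4.28], [0, 2.63], [-3.12, 3.12]. Speed limits (rad/s): [2.57, 2.57, 3.01, 3.14, 3.14, 3.14].

### API

Orientations are given as a unit quaternion [w, x, y, z].
In Python, from bench import ctrl, vision, ticket, find_in, regions_of, pinpoint gives the robot as it stands.
- The arm moves only by the tool apply_moves, never from a script. Its argument "increments" is a list of rows, each an object of numbers: "x", "y", "z": the shift along the tool's x, y, z in cm; "ax", "ay", "az": the turn, a rotation vector about the tool's x, y, z in rad; "grip": the closure, from 0 (fully open) to 1 (shut). A call has 1 to 12 rows; each row is the pose to reach, as a shift and turn from the pose measured when the call began, along the tool's axes at that moment; what a row does not reach only later rows make up. A row lasts 1/8 s, in which the tool goes at most 62.5 mm and 10.7 degrees, less where a joint would pass 70% of its speed; a pose out of reach is approached as far as the arm can. A call with a gripper value outside its range is refused whole. The fingers move at their own pace and stop on an object; the grip force is fixed at half the most. Time passes only in rows, so rows that repeat a pose let the fingers close. It gives the time, the measured TCP pose, the force and the opening at its end, in the units of the state.
- ctrl.get_obs(): the state, without advancing time (a new reading comes with each control period).
- vision.camera(name): name is "side" or "top"; returns the picture (400x640x3 uint8, red, green, blue); there is no depth.
- vision.camera_params(name): a dict with "intrinsics" (3x3 intrinsics, pixels), "R" (3x3) and "t" (3): a world point X has camera coordinates R X + t. Camera axes: x right, y down, z forward; pixel columns grow to the right and rows downward; lengths in m; the calibration is good to about 2 mm. A picture is of the moment at which its call begins. camera_params takes no time and is no camera call.
- ticket.hand_in(): hands the job in, once; it reports no verdict.
Trained networks look in the newest picture that a camera, given by its name, has taken for a name from the list of things; names that differ only in an ending like _2 or _b are one class to them, and where a whole thing is asked for, a point or a joint stands for the part that bears it (a point fixed in the world has none). Each returns a list of dicts, best first, with "p" (0 to 1); they miss things now and then, are a little off and sometimes report something else, mostly with a low value. They report only what shows in the picture. A call takes as long as a camera call.
- find_in(camera, query): "rect" ([centre column, centre row, width, height] in pixels, round what is visible of it).
- regions_of(camera, query): "mask" (400x640 bool, what is visible of it) and "rect" ([centre column, centre row, width, height] in pixels, round what is visible of it).
- pinpoint(camera, query): "xy" ([column, row] in pixels: a listed point, or the origin of a listed thing).
The state is a dict: "time_s": time; "q": joint angles; "dq": joint speeds; "joint_efforts": joint torques, N m; "eef_pos": TCP position; "eef_rot": TCP orientation; "wrist_force": force on the tool from outside, world axes, zero at the start; "torque": the same for the moment, N m; "opening": opening from 0.0 (shut) to 1.0 (fully open).
Only numpy, scipy, OpenCV 4.12 (cv2) and the standard library are available. Lean on these libraries where they do the work, as an engineer would, in place of code of your own. Each camera call takes 0.05 s, during which the arm holds its last target.

## Working session

There is one attempt and no reset: what is moved stays moved. The work goes in short steps, Python scripts to look and compute and a tool call to move; the robot and the scene stay as the last step left them, time stands still between calls to the robot, and variables do not carry over. Pictures are saved under pics/ and viewed, and the job is handed in when it is done.

Besides the shell and the picture viewer there is one more tool, called after "Call:" as name(argument=value, ...) on one line, values as JSON. apply_moves: Moves the arm, as the interface text tells. Its arguments: {"type":"object","properties":{"increments":{"type":"array","items":{"type":"object","properties":{"x":{"type":"number"},"y":{"type":"number"},"z":{"type":"number"},"ax":{"type":"number"},"ay":{"type":"number"},"az":{"type":"number"},"grip":{"type":"number"}}}}},"required":["increments"]}

```bash
mkdir -p pics; ls; python3 - <<'E'
from bench import ctrl, vision
import cv2
o=ctrl.get_obs(); print(o)
for n in("side","top"):
    cv2.imwrite(f"pics/{n}0.png",vision.camera(n)[:,:,::-1]); p=vision.camera_params(n); print(n,p)
E
```

```text
pics
{'time_s': 0.0, 'q': array([ 9.40706855e-01,  1.81533150e-01,  1.60802136e+00, -8.07410486e-06,
        1.35378810e+00, -2.06287152e-01]), 'dq': array([ 0.00043541, -0.00051679,  0.00053887, -0.00097629, -0.00042042,
       -0.00123574]), 'joint_efforts': array([ 8.05227337e-04, -4.44861460e+01, -3.51347208e+01, -2.30148562e-04,
        8.77984450e-03,  1.03542578e-05]), 'eef_pos': array([0.23612776, 0.52371696, 0.25538209]), 'eef_rot': array([-0.59375059,  0.59420004,  0.38308087, -0.38423379]), 'wrist_force': array([ 0.43311775,  0.07168572, -0.01681912]), 'torque': array([-0.00598992, -0.00238134,  0.02579314]), 'opening': 1.0012023496032765}
side {'intrinsics': array([[371.35299896,   0.        , 321.93169139],
       [  0.        , 371.35299896, 198.28744399],
       [  0.        ,   0.        ,   1.        ]]), 'R': array([[ 0.92812877, -0.37163343,  0.02157746],
       [-0.24012132, -0.64196445, -0.7281644 ],
       [ 0.2844622 ,  0.67064912, -0.68506279]]), 't': array([-0.35338497,  0.32824264,  0.7035886 ])}
top {'intrinsics': array([[490.58359168,   0.        , 320.64890747],
       [  0.        , 490.58359168, 204.91722996],
       [  0.        ,   0.        ,   1.        ]]), 'R': array([[ 0.01512054, -0.99988499, -0.00117446],
       [-0.99355508, -0.01489283, -0.11236774],
       [ 0.11233732,  0.00286595, -0.993666  ]]), 't': array([0.21272802, 0.48610432, 1.19527235])}
```

View pics/side0.png

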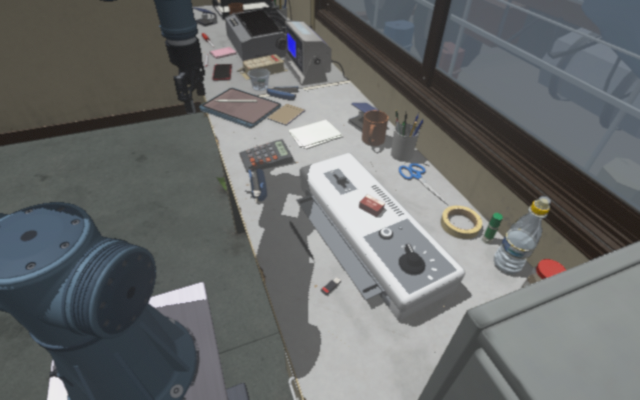

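View pics/top0.png

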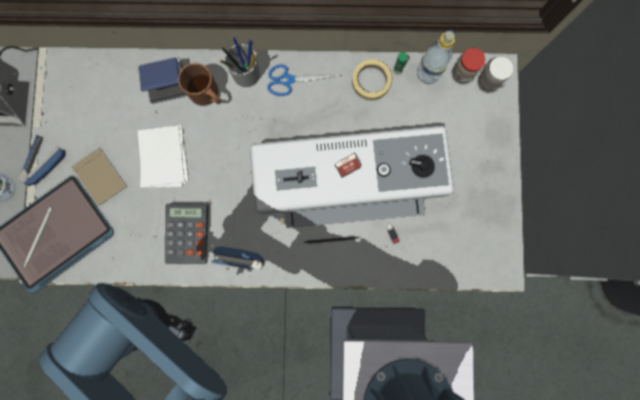

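```bash
cat > h.py <<'E'
import numpy as np
from bench import ctrl, vision, ticket, find_in, regions_of, pinpoint
P={n:vision.camera_params(n) for n in("side","top")}
def proj(n,X):
    p=P[n]; c=p["R"]@np.asarray(X,float)+p["t"]; u=p["intrinsics"]@c; return u[:2]/u[2]
def ray(n,uv):
    p=P[n]; d=np.linalg.inv(p["intrinsics"])@np.array([uv[0],uv[1],1.]); return -p["R"].T@p["t"], p["R"].T@d
def atz(n,uv,z):
    o,d=ray(n,uv); return o+d*(z-o[2])/d[2]
def tri(a,b):
    A=[];y=[]
    for n,uv in(("side",a),("top",b)):
        o,d=ray(n,uv); d=d/np.linalg.norm(d); M=np.eye(3)-np.outer(d,d); A.append(M); y.append(M@o)
    X=np.linalg.lstsq(np.vstack(A),np.hstack(y),rcond=None)[0]
    return X, [np.linalg.norm(M@X-v) for M,v in zip(A,y)]
def Rq(q):
    from scipy.spatial.transform import Rotation as R
    return R.from_quat([q[1],q[2],q[3],q[0]]).as_matrix()
E
python3 - <<'E'
from h import *
np.set_printoptions(precision=4,suppress=True)
for q in ["laminator","selector_axis","selector_nose","start_key_top","release_tab_mid","staple_box"]:
    r={}
    for n in P:
        l=pinpoint(n,q); print(q,n,[(np.round(a["xy"],1),round(a["p"],2)) for a in l[:3]])
        if l: r[n]=l[0]["xy"]
    if len(r)==2: print("   ",tri(r["side"],r["top"]))
print(Rq(ctrl.get_obs()["eef_rot"]),ctrl.get_obs()["time_s"])
E
```

```text
laminator side [(array([365.8, 234.1]), 0.7)]
laminator top [(array([351.5, 174.5]), 0.96)]
    (array([0.5613, 0.1437, 0.0135]), [np.float64(0.002161003786956941), np.float64(0.00216100378695715)])
selector_axis side [(array([341.1, 181.4]), 0.69), (array([415.8, 256.4]), 0.58)]
selector_axis top [(array([423.6, 163.3]), 0.69)]
    (array([0.4807, 0.0387, 0.3168]), [np.float64(0.053277938443895), np.float64(0.053277938443895625)])
selector_nose side [(array([405.3, 248.6]), 0.83)]
selector_nose top [(array([348.2, 165.7]), 0.47)]
    (array([ 0.6351,  0.1283, -0.0601]), [np.float64(0.03904873278547259), np.float64(0.03904873278547245)])
start_key_top side [(array([384.5, 227.8]), 0.67)]
start_key_top top [(array([381.5, 165.3]), 0.55)]
    (array([0.5676, 0.0789, 0.102 ]), [np.float64(0.0033355286075016357), np.float64(0.003335528607501499)])
release_tab_mid side [(array([338.7, 180.3]), 0.4), (array([367.3, 231.9]), 0.23)]
release_tab_mid top [(array([297.7, 175.2]), 0.5)]
    (array([0.5414, 0.2767, 0.0942]), [np.float64(0.004178760661724817), np.float64(0.00417876066172534)])
staple_box side [(array([370.6, 206. ]), 0.9)]
staple_box top [(array([348.5, 163.7]), 0.83), (array([392.6, 232.2]), 0.54)]
    (array([0.5714, 0.1564, 0.0992]), [np.float64(0.00265105564978392), np.float64(0.0026510556497835657)])
[[ 0.4112  0.     -0.9115]
 [ 0.9115  0.      0.4112]
 [ 0.0001 -1.     -0.    ]] 0.7
```

```bash
python3 - <<'E'
import cv2
a=cv2.imread("pics/top0.png")[120:220,240:460]; cv2.imwrite("pics/topc.png",cv2.resize(a,None,fx=3.6,fy=3.6,interpolation=3))
a=cv2.imread("pics/side0.png")[145:315,295:475]; cv2.imwrite("pics/sidec.png",cv2.resize(a,None,fx=3.5,fy=3.5,interpolation=3))
E
```

```text
(no output)
```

View pics/topc.png

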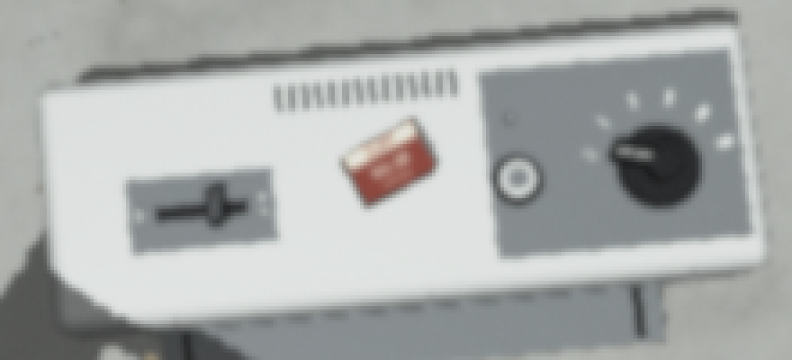

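View pics/sidec.png

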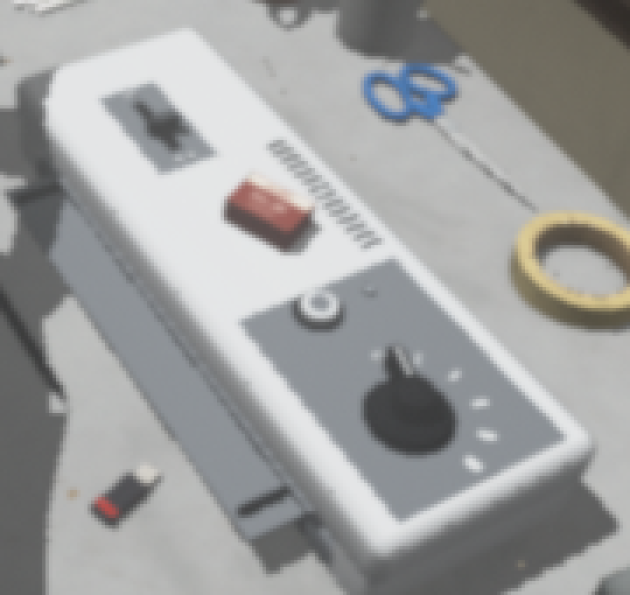

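```bash
cat > fit.py <<'E'
from h import *
from scipy.optimize import least_squares
np.set_printoptions(precision=4,suppress=True)
def M2W(p,m):
    x,y,t=p[:3]; c,s=np.cos(t),np.sin(t); m=np.asarray(m,float)
    return np.array([x+c*m[0]-s*m[1],y+s*m[0]+c*m[1],m[2]])
T=lambda u,v:(u/3.6+240,v/3.6+120)
S=lambda u,v:(u/3.5+295,v/3.5+145)
if __name__=="__main__":
    obs=[("top",T(518,180),(-.012,-.075,.096)),("side",S(318,303),(-.012,-.075,.096)),
     ("top",T(658,166),(-.012,-.17,.093)),("side",S(410,415),(-.012,-.17,.093)),
     ]
    # tab with unknown y, height .105
    tb=[("top",T(216,203)),("side",S(165,125))]
    def f(p):
        r=[proj(n,M2W(p,m))-uv for n,uv,m in obs]
        r+=[proj(n,M2W(p,(-.012,p[3],.100)))-uv for n,uv in tb]
        return np.hstack(r)
    s=least_squares(f,[.56,.14,.06,.11]); print(s.x,np.degrees(s.x[2])); print(s.fun.reshape(-1,2))
    np.save("pose.npy",s.x)
    import cv2
    for n,o,k in(("top",(240,120),3.6),("side",(295,145),3.5)):
        im=cv2.imread(f"pics/{n}c.png")
        q=lambda m:tuple(int(v) for v in (proj(n,M2W(s.x,m))-o)*k)
        for z in(.087,):
            c=[q((a,b,z)) for a,b in((-.085,-.24),(.085,-.24),(.085,.24),(-.085,.24))]
            cv2.polylines(im,[np.array(c)],True,(0,0,255),1)
        for i in range(6):
            a=np.radians(75-30*i); cv2.line(im,q((-.012,-.17,.115)),q((-.012+.036*np.cos(a),-.17+.036*np.sin(a),.115)),(0,255,255) if i==0 else (0,255,0),1)
        cv2.circle(im,q((-.012,-.075,.096)),2,(0,0,255),-1)
        for y in (.118,.150,s.x[3]): cv2.circle(im,q((-.012,y,.105)),2,(255,0,255),-1)
        cv2.imwrite(f"pics/{n}f.png",im)
E
python3 fit.py
```

```text
[0.567  0.1472 0.1073 0.1234] 6.148490554104638
[[-0.059  -0.9992]
 [-0.3647  0.6792]
 [ 0.605  -0.5079]
 [-0.9591 -0.3279]
 [ 0.4078 -0.0547]
 [-0.3604 -0.4705]]
```

View pics/topf.png

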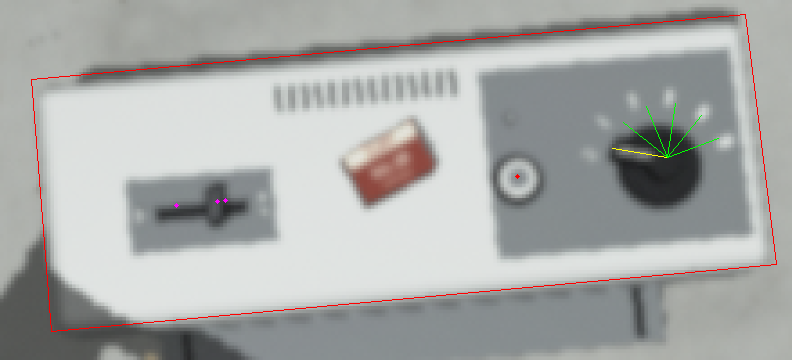

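View pics/sidef.png

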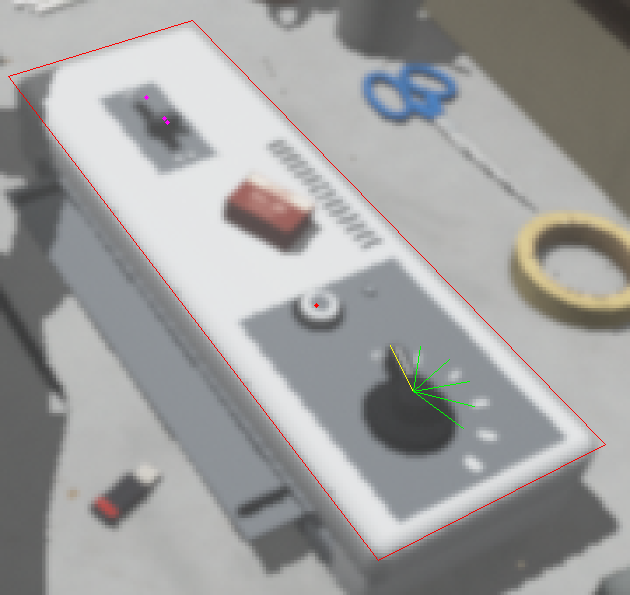

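```bash
cat > go.py <<'E'
# helper: print tool-frame shift (cm) and ay turn to bring TCP to world X with tool x at world angle a (deg)
from fit import *
def go(X,a=None):
    o=ctrl.get_obs(); R=Rq(o["eef_rot"]); d=R.T@(np.asarray(X)-o["eef_pos"])*100
    c=np.degrees(np.arctan2(R[1,0],R[0,0]))
    print("at",o["eef_pos"],"xang",round(c,2),"down",R[:,1],"F",o["wrist_force"],"t",o["time_s"])
    print("target",np.asarray(X),"shift cm",np.round(d,2),"ay",None if a is None else round(np.radians(c-a),3))
    return d
p=np.load("pose.npy")
E
python3 - <<'E'
from go import *
go([*M2W(p,(-.012,.085,0))[:2],.19],96.15)
E
```

```text
at [0.2365 0.5242 0.2563] xang 65.72 down [ 0.  0. -1.] F [-0.1422 -0.4635  0.8347] t 0.7
target [0.5459 0.2304 0.19  ] shift cm [-14.05   6.63 -40.29] ay -0.531
```

Call:
apply_moves(increments=[{"x": -2, "y": 0, "z": -5, "ay": -0.07, "grip": 1}, {"x": -4, "y": 0, "z": -10, "ay": -0.14, "grip": 1}, {"x": -6, "y": 0, "z": -15, "ay": -0.2, "grip": 1}, {"x": -8, "y": 0, "z": -20, "ay": -0.27, "grip": 1}, {"x": -10, "y": 0, "z": -25, "ay": -0.34, "grip": 1}, {"x": -12, "y": 0, "z": -30, "ay": -0.41, "grip": 1}, {"x": -13, "y": 0, "z": -35, "ay": -0.47, "grip": 1}, {"x": -14, "y": 2, "z": -40.3, "ay": -0.53, "grip": 1}, {"x": -14.05, "y": 5, "z": -40.3, "ay": -0.531, "grip": 1}, {"x": -14.05, "y": 6.6, "z": -40.3, "ay": -0.531, "grip": 1}, {"x": -14.05, "y": 6.6, "z": -40.3, "ay": -0.531, "grip": 1}])

```text
invalid input
```

```bash
python3 - <<'E'
from go import *
import cv2
go([*M2W(p,(-.012,.085,0))[:2],.122],96.15)
o=ctrl.get_obs();print(o["opening"],o["q"])
for n in P:
    im=vision.camera(n)[:,:,::-1].copy()
    cv2.imwrite(f"pics/{n}1.png",im)
    u=proj(n,o["eef_pos"]+[0,0,-.025]).astype(int);print(n,u)
    c=im[max(u[1]-70,0):u[1]+70,u[0]-100:u[0]+100]
    c=cv2.resize(c,None,fx=4,fy=4,interpolation=3); cv2.circle(c,(400,280),3,(0,255,255),-1)
    cv2.imwrite(f"pics/{n}1c.png",c)
E
```

```text
at [0.2365 0.5242 0.2563] xang 65.72 down [ 0.  0. -1.] F [-0.1422 -0.4635  0.8347] t 0.7
target [0.5459 0.2304 0.122 ] shift cm [-14.05  13.43 -40.29] ay -0.531
0.9982880594410218 [ 0.9407  0.1808  1.607  -0.      1.3538 -0.2063]
side [197 108]
top [168 312]
```

Call:
apply_moves(increments=[{"x": -2, "y": 0, "z": -5, "ax": 0, "ay": -0.07, "az": 0, "grip": 1}, {"x": -4, "y": 0, "z": -10, "ax": 0, "ay": -0.14, "az": 0, "grip": 1}])

```text
time_s: 1.05
eef_pos: [0.3115, 0.446, 0.2563]
eef_rot: [-0.565, 0.565, 0.426, -0.425]
wrist_force: [1.4, 0.2, 0.5]
opening: 0.602
```

```bash
python3 - <<'E'
from go import *
go([*M2W(p,(-.012,.085,0))[:2],.19],96.15)
E
```

```text
at [0.3115 0.446  0.2563] xang 73.99 down [ 0.0003  0.0002 -1.    ] F [1.3814 0.2329 0.484 ] t 1.05
target [0.5459 0.2304 0.19  ] shift cm [-14.26   6.64 -28.47] ay -0.387
```

Call:
apply_moves(increments=[{"x": -2.5, "y": 0, "z": -5, "ax": 0, "ay": -0.08, "az": 0, "grip": 1}, {"x": -5, "y": 0, "z": -10, "ax": 0, "ay": -0.16, "az": 0, "grip": 1}, {"x": -7.5, "y": 0, "z": -15, "ax": 0, "ay": -0.24, "az": 0, "grip": 1}, {"x": -10, "y": 1, "z": -20, "ax": 0, "ay": -0.32, "az": 0, "grip": 1}, {"x": -12.5, "y": 3, "z": -25, "ax": 0, "ay": -0.387, "az": 0, "grip": 1}, {"x": -14.2, "y": 5, "z": -28.5, "ax": 0, "ay": -0.387, "az": 0, "grip": 1}, {"x": -14.2, "y": 6.6, "z": -28.5, "ax": 0, "ay": -0.387, "az": 0, "grip": 1}, {"x": -14.2, "y": 6.6, "z": -28.5, "ax": 0, "ay": -0.387, "az": 0, "grip": 1}])

```text
time_s: 2.05
eef_pos: [0.5449, 0.2309, 0.1886]
eef_rot: [0.473, -0.472, -0.525, 0.527]
wrist_force: [-0.0, 0.4, 0.4]
opening: -0.003
```

```bash
cat > look.py <<'E'
from go import *
import cv2,sys
k=sys.argv[1]
o=ctrl.get_obs();print(o["opening"],o["q"])
for n in P:
    im=vision.camera(n)[:,:,::-1].copy()
    cv2.imwrite(f"pics/{n}{k}.png",im)
    u=proj(n,o["eef_pos"]+[0,0,-.025]); u=np.round(u).astype(int);print(n,u)
    y0,x0=max(u[1]-60,0),max(u[0]-90,0)
    c=im[y0:y0+120,x0:x0+180]
    c=cv2.resize(c,None,fx=4.4,fy=4.4,interpolation=3)
    for z in(-.025,-.012,-.038):
        v=((proj(n,o["eef_pos"]+[0,0,z])-(x0,y0)+.5)*4.4).astype(int); cv2.circle(c,tuple(int(a) for a in v),2,(0,255,255) if z==-.025 else (0,0,255),-1)
    cv2.imwrite(f"pics/{n}{k}c.png",c)
E
python3 look.py 2; python3 - <<'E'
from go import *
go([*M2W(p,(-.012,.085,0))[:2],.122],96.15)
E
```

```text
-0.0027337692913608695 [ 0.2001  0.2866  1.6221  0.0005  1.2364 -1.478 ]
side [351 169]
top [316 170]
at [0.5457 0.2319 0.1908] xang 96.23 down [ 0.0003  0.0004 -1.    ] F [0.4486 0.2388 0.0142] t 2.15
target [0.5459 0.2304 0.122 ] shift cm [-0.15  6.88 -0.  ] ay 0.001
```

View pics/side2c.png

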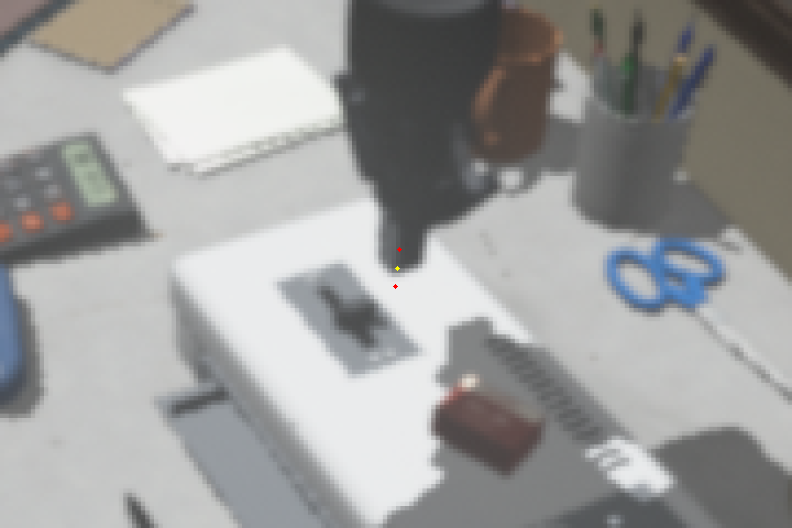

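View pics/top2c.png

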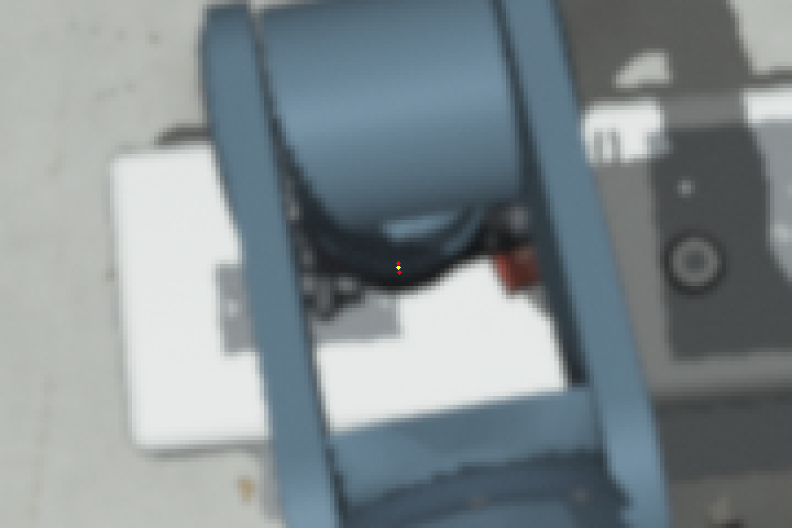

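Call:
apply_moves(increments=[{"x": 0, "y": 3, "z": 0, "ax": 0, "ay": 0, "az": 0, "grip": 1}, {"x": 0, "y": 5, "z": 0, "ax": 0, "ay": 0, "az": 0, "grip": 1}, {"x": 0, "y": 6.3, "z": 0, "ax": 0, "ay": 0, "az": 0, "grip": 1}, {"x": 0, "y": 6.8, "z": 0, "ax": 0, "ay": 0, "az": 0, "grip": 1}, {"x": 0.5, "y": 6.8, "z": 0, "ax": 0, "ay": 0, "az": 0, "grip": 1}, {"x": 1, "y": 6.8, "z": 0, "ax": 0, "ay": 0, "az": 0, "grip": 1}])

```text
time_s: 2.9
eef_pos: [0.5452, 0.2423, 0.1236]
eef_rot: [-0.472, 0.472, 0.527, -0.526]
wrist_force: [-0.8, 0.2, -1.0]
opening: -0.002
```

```bash
python3 - <<'E'
from go import *
go([*M2W(p,(-.012,.13,0))[:2],.123],96.15)
E
```

```text
at [0.5452 0.2423 0.1236] xang 96.23 down [ 0.0016  0.0008 -1.    ] F [-0.8073  0.2267 -0.9672] t 2.9
target [0.5411 0.2751 0.123 ] shift cm [3.31 0.06 0.05] ay 0.001
```

Call:
apply_moves(increments=[{"x": 0.4, "y": 0, "z": 0, "ax": 0, "ay": 0, "az": 0, "grip": 1}, {"x": 0.8, "y": 0, "z": 0, "ax": 0, "ay": 0, "az": 0, "grip": 1}, {"x": 1.2, "y": 0, "z": 0, "ax": 0, "ay": 0, "az": 0, "grip": 1}, {"x": 1.6, "y": 0, "z": 0, "ax": 0, "ay": 0, "az": 0, "grip": 1}, {"x": 2.0, "y": 0, "z": 0, "ax": 0, "ay": 0, "az": 0, "grip": 1}])

```text
time_s: 3.52
eef_pos: [0.543, 0.2622, 0.1236]
eef_rot: [-0.472, 0.472, 0.527, -0.526]
wrist_force: [0.1, -2.8, 0.9]
opening: -0.002
```

Call:
apply_moves(increments=[{"x": 0.4, "y": 0, "z": 0, "ax": 0, "ay": 0, "az": 0, "grip": 1}, {"x": 0.8, "y": 0, "z": 0, "ax": 0, "ay": 0, "az": 0, "grip": 1}])

```text
time_s: 3.78
eef_pos: [0.5421, 0.2702, 0.1236]
eef_rot: [-0.472, 0.473, 0.527, -0.526]
wrist_force: [0.6, -2.1, 1.3]
opening: 0.001
```

```bash
python3 look.py 3;python3 - <<'E'
from go import *
go([*M2W(p,(-.012,.13,0))[:2],.123],96.15)
E
```

```text
0.0008590066355554474 [ 0.2668  0.3927  1.6281 -0.0006  1.1195 -1.4124]
side [342 180]
top [300 176]
at [0.5421 0.2706 0.1236] xang 96.25 down [ 0.0016  0.0005 -1.    ] F [-0.5528  0.3099  1.0134] t 3.875
target [0.5411 0.2751 0.123 ] shift cm [0.46 0.06 0.05] ay 0.002
```

View pics/side3c.png

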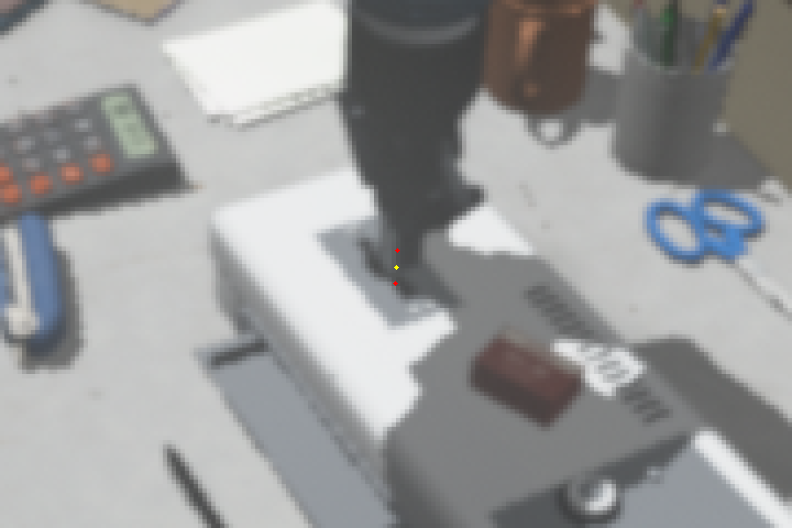

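Call:
apply_moves(increments=[{"x": 0.2, "y": 0, "z": 0, "ax": 0, "ay": 0, "az": 0, "grip": 1}, {"x": 0.35, "y": 0, "z": 0, "ax": 0, "ay": 0, "az": 0, "grip": 1}])

```text
time_s: 4.12
eef_pos: [0.5417, 0.274, 0.1236]
eef_rot: [-0.472, 0.472, 0.527, -0.526]
wrist_force: [-0.4, -2.3, 0.7]
opening: 0.002
```

Call:
apply_moves(increments=[{"x": 0.15, "y": 0, "z": 0, "ax": 0, "ay": 0, "az": 0, "grip": 1}])

```text
time_s: 4.25
eef_pos: [0.5415, 0.2755, 0.1236]
eef_rot: [-0.472, 0.472, 0.527, -0.526]
wrist_force: [-0.1, -1.8, 1.3]
opening: 0.002
```

Call:
apply_moves(increments=[{"x": 0.15, "y": 0, "z": 0, "ax": 0, "ay": 0, "az": 0, "grip": 1}])

```text
time_s: 4.38
eef_pos: [0.5413, 0.2771, 0.1236]
eef_rot: [-0.472, 0.472, 0.527, -0.526]
wrist_force: [-0.4, -1.5, 2.1]
opening: 0.002
```

Call:
apply_moves(increments=[{"x": 0.15, "y": 0, "z": 0, "ax": 0, "ay": 0, "az": 0, "grip": 1}])

```text
time_s: 4.5
eef_pos: [0.5412, 0.2786, 0.1236]
eef_rot: [-0.472, 0.472, 0.527, -0.526]
wrist_force: [-1.3, -1.7, 1.1]
opening: -0.002
```

Call:
apply_moves(increments=[{"x": 0.15, "y": 0, "z": 0, "ax": 0, "ay": 0, "az": 0, "grip": 1}])

```text
time_s: 4.62
eef_pos: [0.541, 0.2802, 0.1236]
eef_rot: [-0.472, 0.472, 0.527, -0.526]
wrist_force: [-0.0, -1.3, 1.0]
opening: -0.0
```

Call:
apply_moves(increments=[{"x": 0.15, "y": 0, "z": 0, "ax": 0, "ay": 0, "az": 0, "grip": 1}])

```text
time_s: 4.75
eef_pos: [0.5408, 0.2818, 0.1236]
eef_rot: [-0.472, 0.472, 0.527, -0.526]
wrist_force: [-0.0, -1.2, 0.6]
opening: -0.002
```

Call:
apply_moves(increments=[{"x": 0.15, "y": 0, "z": 0, "ax": 0, "ay": 0, "az": 0, "grip": 1}])

```text
time_s: 4.88
eef_pos: [0.5406, 0.2834, 0.1236]
eef_rot: [-0.472, 0.472, 0.527, -0.526]
wrist_force: [-0.8, -2.0, 0.8]
opening: 0.003
```

```bash
python3 look.py 4
```

```text
0.0034035044093573006 [ 0.2887  0.4018  1.6154 -0.0002  1.1231 -1.3907]
side [339 177]
top [294 177]
```

View pics/side4c.png

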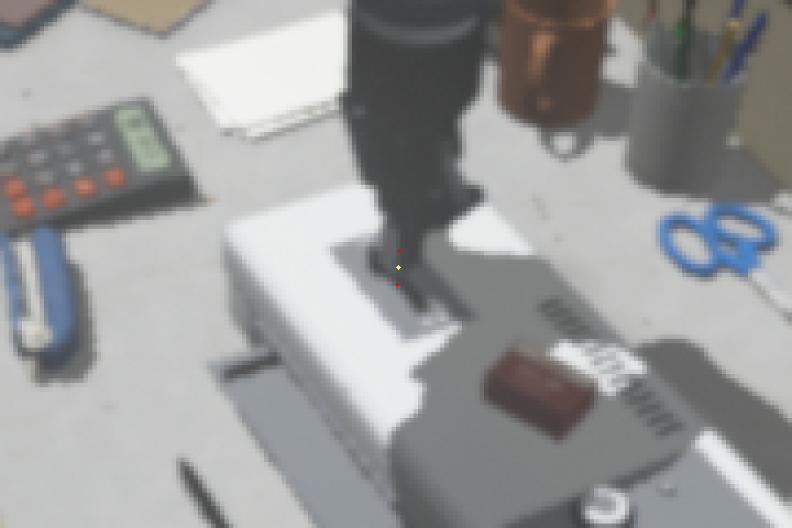

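Still sliding at about 2 N; continuing in small steps.

Call:
apply_moves(increments=[{"x": 0.15, "y": 0, "z": 0, "ax": 0, "ay": 0, "az": 0, "grip": 1}])

```text
time_s: 5.1
eef_pos: [0.5405, 0.2845, 0.1236]
eef_rot: [-0.471, 0.473, 0.527, -0.526]
wrist_force: [0.3, -8.2, 2.4]
opening: 0.0
```

Call:
apply_moves(increments=[{"x": 0.15, "y": 0, "z": 0, "ax": 0, "ay": 0, "az": 0, "grip": 1}])

```text
time_s: 5.22
eef_pos: [0.5405, 0.2847, 0.1236]
eef_rot: [0.471, -0.473, -0.526, 0.527]
wrist_force: [-0.5, -9.9, 3.8]
opening: 0.001
```

Call:
apply_moves(increments=[{"x": 0.1, "y": 0, "z": 0, "ax": 0, "ay": 0, "az": 0, "grip": 1}])

```text
time_s: 5.35
eef_pos: [0.5405, 0.2846, 0.1236]
eef_rot: [0.47, -0.474, -0.525, 0.528]
wrist_force: [-0.4, -5.2, 2.0]
opening: -0.0
```

Call:
apply_moves(increments=[{"x": -0.6, "y": 0, "z": 0, "ax": 0, "ay": 0, "az": 0, "grip": 1}, {"x": -1.5, "y": 0, "z": 0, "ax": 0, "ay": 0, "az": 0, "grip": 1}, {"x": -2, "y": -3, "z": 0, "ax": 0, "ay": 0, "az": 0, "grip": 1}, {"x": -6, "y": -5, "z": 0, "ax": 0, "ay": 0.1, "az": 0, "grip": 1}, {"x": -11, "y": -5, "z": 0, "ax": 0, "ay": 0.2, "az": 0, "grip": 1}, {"x": -16, "y": -5, "z": 0, "ax": 0, "ay": 0.25, "az": 0, "grip": 1}])

```text
time_s: 6.1
eef_pos: [0.5581, 0.1244, 0.1751]
eef_rot: [-0.532, 0.536, 0.463, -0.464]
wrist_force: [-0.3, 0.4, 0.0]
opening: 0.004
```

```bash
python3 look.py 5; python3 - <<'E'
from go import *
import cv2
from h import *
c=vision  # crops
for n,(x,y,w,h) in dict(top=(240,120,220,100),side=(295,145,180,170)).items():
    im=cv2.imread(f"pics/{n}5.png")[y:y+h,x:x+w]; im=cv2.resize(im,None,fx=3.5,fy=3.5,interpolation=3)
    for yy in(.118,.150):
        v=(proj(n,M2W(p,(-.012,yy,.105)))-(x,y))*3.5; cv2.circle(im,tuple(int(a) for a in v),2,(255,0,255),-1)
    cv2.imwrite(f"pics/{n}5m.png",im)
# target: axis + .028 radial + .03 tangential, nose angle 75
a=np.radians(75);u=np.array([np.cos(a),np.sin(a)]);nn=np.array([-u[1],u[0]])
m=np.array([-.012,-.17])+.028*u+.028*nn
go([*M2W(p,(*m,0))[:2],.17],np.degrees(p[2])+75)
E
```

```text
0.004086995154625958 [ 0.0146  0.2581  1.6879 -0.0057  1.1933 -1.4116]
side [376 201]
top [363 166]
at [0.5587 0.1214 0.1748] xang 81.6 down [ 0.0018 -0.0067 -1.    ] F [-0.8124  0.0242  0.2316] t 6.2
target [0.5499 0.0088 0.17  ] shift cm [-11.26   0.55  -0.77] ay 0.008
```

View pics/side5m.png

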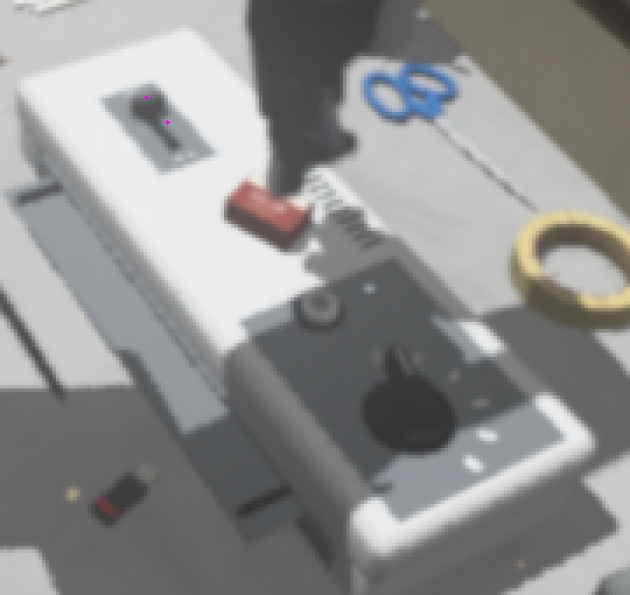

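View pics/top5m.png

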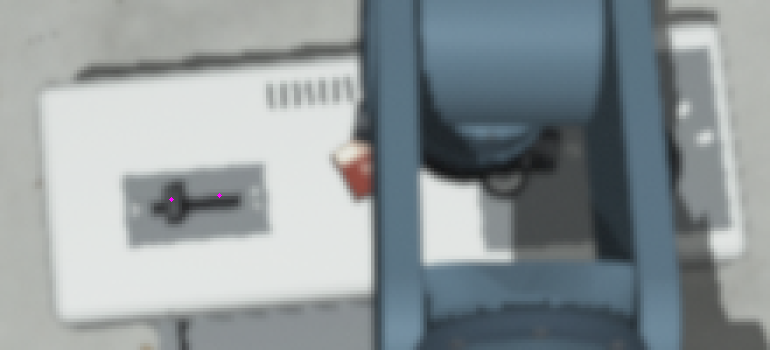

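Call:
apply_moves(increments=[{"x": -5, "y": 0, "z": -0.4, "ax": 0, "ay": 0, "az": 0, "grip": 1}, {"x": -9, "y": 0, "z": -0.77, "ax": 0, "ay": 0.01, "az": 0, "grip": 1}, {"x": -11.3, "y": 0.3, "z": -0.8, "ax": 0, "ay": 0.01, "az": 0, "grip": 1}, {"x": -11.3, "y": 0.5, "z": -0.8, "ax": 0, "ay": 0.01, "az": 0, "grip": 1}])

```text
time_s: 6.7
eef_pos: [0.55, 0.0074, 0.1704]
eef_rot: [-0.536, 0.54, 0.458, -0.46]
wrist_force: [0.0, -0.2, -0.7]
opening: -0.0
```

```bash
python3 look.py 6; cat > sel.py <<'E'
from go import *
def sel(q,r,t,z):
    a=np.radians(75-q);u=np.array([np.cos(a),np.sin(a)]);nn=np.array([-u[1],u[0]])
    m=np.array([-.012,-.17])+r*u+t*nn
    return go([*M2W(p,(*m,0))[:2],z],np.degrees(p[2])+75-q)
E
python3 -c "
from sel import *
sel(0,.028,.028,.131)"
```

```text
-0.0002799630804550427 [-0.1992  0.2179  1.7479 -0.0063  1.1726 -1.6088]
side [398 240]
top [415 171]
at [0.5499 0.009  0.1702] xang 81.02 down [ 0.0015 -0.0059 -1.    ] F [-0.0469  0.7024 -0.7261] t 6.8
target [0.5499 0.0088 0.131 ] shift cm [0.   3.92 0.01] ay -0.002
```

View pics/side6c.png

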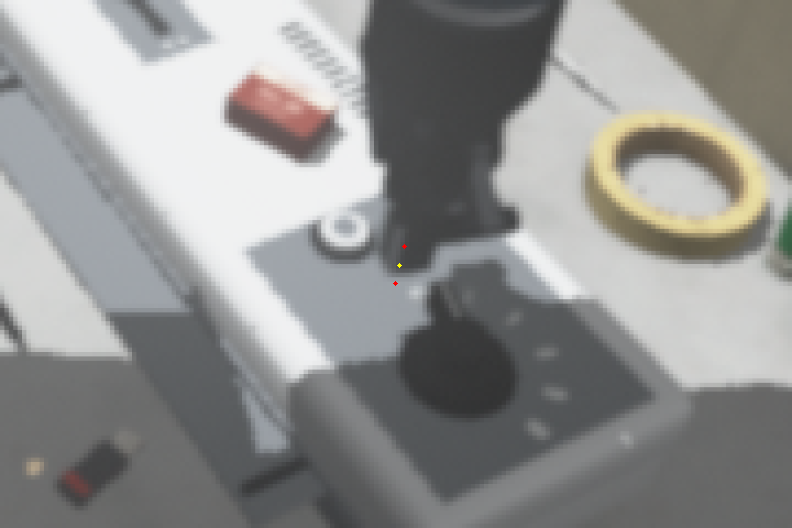

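View pics/top6c.png

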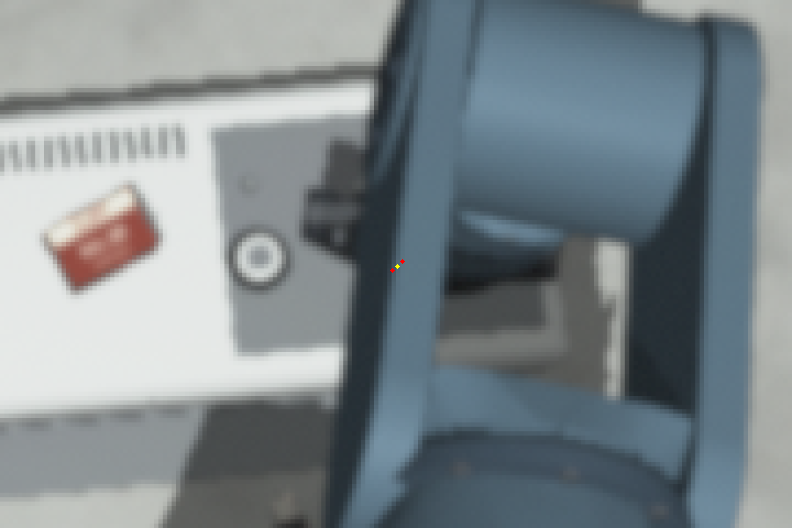

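Call:
apply_moves(increments=[{"x": 0, "y": 0, "z": 0.5, "ax": 0, "ay": 0, "az": 0, "grip": 1}, {"x": 0, "y": 2, "z": 0.5, "ax": 0, "ay": 0, "az": 0, "grip": 1}, {"x": 0, "y": 3.5, "z": 0.5, "ax": 0, "ay": 0, "az": 0, "grip": 1}, {"x": 0, "y": 3.9, "z": 0.5, "ax": 0, "ay": 0, "az": 0, "grip": 1}])

```text
time_s: 7.3
eef_pos: [0.5441, 0.0104, 0.1299]
eef_rot: [-0.536, 0.539, 0.458, -0.461]
wrist_force: [-0.1, 0.6, -0.2]
opening: -0.005
```

```bash
python3 look.py 7; python3 -c "
from sel import *
sel(0,.028,.0165,.131)"
```

```text
-0.00491977064464848 [-0.1962  0.2635  1.7855 -0.0061  1.0925 -1.6083]
side [392 252]
top [410 177]
at [0.5447 0.0099 0.1307] xang 81.04 down [ 0.0003 -0.0057 -1.    ] F [-0.0117  0.3422  0.1541] t 7.4
target [0.5612 0.0071 0.131 ] shift cm [-0.02 -0.03 -1.68] ay -0.002
```

View pics/side7c.png

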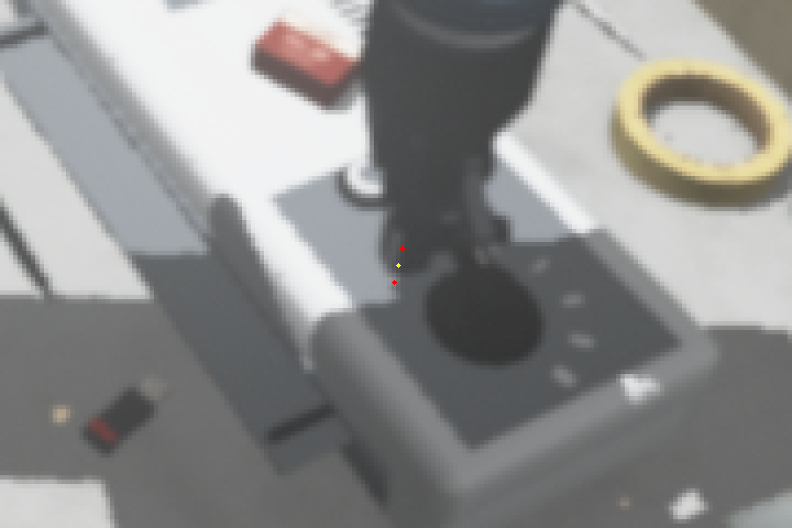

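Call:
apply_moves(increments=[{"x": 0, "y": 0, "z": -0.5, "ax": 0, "ay": 0, "az": 0, "grip": 1}, {"x": 0, "y": 0, "z": -1.0, "ax": 0, "ay": 0, "az": 0, "grip": 1}, {"x": 0, "y": 0, "z": -1.5, "ax": 0, "ay": 0, "az": 0, "grip": 1}])

```text
time_s: 7.78
eef_pos: [0.5603, 0.0074, 0.1312]
eef_rot: [-0.536, 0.539, 0.458, -0.46]
wrist_force: [-0.4, -0.9, -0.4]
opening: -0.003
```

Call:
apply_moves(increments=[{"x": 0, "y": 0, "z": -0.2, "ax": 0, "ay": 0, "az": 0, "grip": 1}])

```text
time_s: 7.9
eef_pos: [0.5626, 0.007, 0.1313]
eef_rot: [-0.536, 0.539, 0.458, -0.46]
wrist_force: [-3.7, 1.1, 1.2]
opening: 0.002
```

```bash
cat >> sel.py <<'E'
def arc(q0,q1,r,t,n):
    o=ctrl.get_obs()
    for q in np.linspace(q0,q1,n+1)[1:]: 
        import io,contextlib
        with contextlib.redirect_stdout(io.StringIO()): d=sel(q,r,t,.131)
        R=Rq(o["eef_rot"]); c=np.degrees(np.arctan2(R[1,0],R[0,0]))
        print(round(q,1),np.round(d,2),"ay",round(np.radians(c-(np.degrees(p[2])+75-q)),3))
E
python3 -c "
from sel import *
sel(0,.028,.0165,.131); arc(0,24,.028,.0165,4)"
```

```text
at [0.5626 0.007  0.1313] xang 81.03 down [ 0.0011 -0.0057 -1.    ] F [-3.6804  1.0719  1.2408] t 7.9
target [0.5612 0.0071 0.131 ] shift cm [-0.02  0.03  0.13] ay -0.002
6.0 [ 0.14  0.03 -0.17] ay 0.103
12.0 [ 0.27  0.03 -0.49] ay 0.207
18.0 [ 0.36  0.03 -0.81] ay 0.312
24.0 [ 0.41  0.03 -1.15] ay 0.417
```

```bash
python3 -c "
from sel import *
arc(0,24,.028,.0155,6)"
```

```text
4.0 [ 0.08  0.03 -0.17] ay 0.068
8.0 [ 0.17  0.03 -0.37] ay 0.138
12.0 [ 0.25  0.03 -0.58] ay 0.207
16.0 [ 0.3   0.03 -0.8 ] ay 0.277
20.0 [ 0.35  0.03 -1.02] ay 0.347
24.0 [ 0.37  0.03 -1.24] ay 0.417
```

Call:
apply_moves(increments=[{"x": 0.08, "y": 0, "z": -0.17, "ax": 0, "ay": 0.07, "az": 0, "grip": 1}, {"x": 0.17, "y": 0, "z": -0.37, "ax": 0, "ay": 0.14, "az": 0, "grip": 1}, {"x": 0.25, "y": 0, "z": -0.58, "ax": 0, "ay": 0.21, "az": 0, "grip": 1}, {"x": 0.3, "y": 0, "z": -0.8, "ax": 0, "ay": 0.28, "az": 0, "grip": 1}, {"x": 0.35, "y": 0, "z": -1.02, "ax": 0, "ay": 0.35, "az": 0, "grip": 1}, {"x": 0.37, "y": 0, "z": -1.24, "ax": 0, "ay": 0.42, "az": 0, "grip": 1}])

```text
time_s: 8.65
eef_pos: [0.5756, 0.0087, 0.1313]
eef_rot: [-0.62, 0.624, 0.336, -0.337]
wrist_force: [-1.2, 0.5, 0.7]
opening: 0.001
```

```bash
python3 look.py 8; python3 -c "
from sel import *
sel(24,.028,.0155,.131); arc(24,54,.028,.0155,7)"
```

```text
0.0008555102522811239 [-0.1881  0.3231  1.7045 -0.006   1.1118 -1.1774]
side [405 248]
top [411 163]
at [0.5757 0.0087 0.1314] xang 56.94 down [ 0.0013 -0.0057 -1.    ] F [ 0.2394 -0.8673  0.6774] t 8.75
target [0.5754 0.0088 0.131 ] shift cm [-0.    0.04  0.03] ay -0.004
28.3 [ 0.11  0.04 -0.18] ay 0.071
32.6 [ 0.2   0.04 -0.4 ] ay 0.146
36.9 [ 0.27  0.04 -0.63] ay 0.221
41.1 [ 0.33  0.04 -0.86] ay 0.296
45.4 [ 0.37  0.04 -1.1 ] ay 0.37
49.7 [ 0.4   0.04 -1.34] ay 0.445
54.0 [ 0.4   0.04 -1.58] ay 0.52
```

View pics/side8c.png

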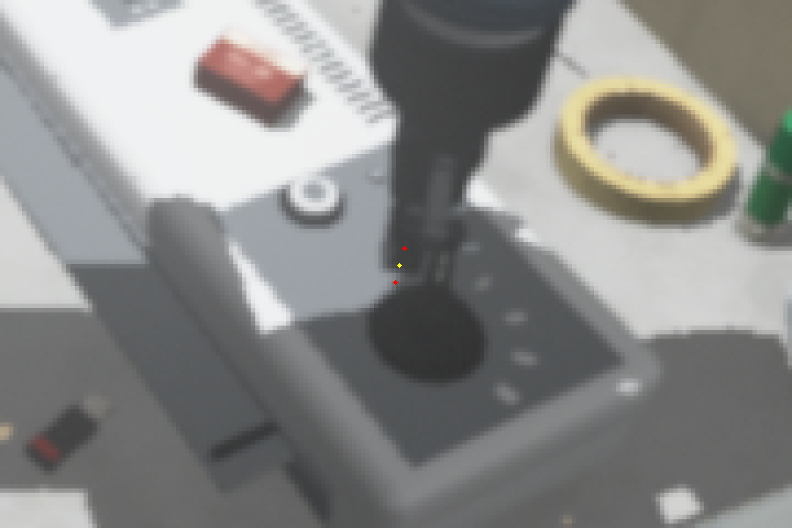

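Call:
apply_moves(increments=[{"x": 0.11, "y": 0, "z": -0.18, "ax": 0, "ay": 0.07, "az": 0, "grip": 1}, {"x": 0.2, "y": 0, "z": -0.4, "ax": 0, "ay": 0.146, "az": 0, "grip": 1}, {"x": 0.27, "y": 0, "z": -0.63, "ax": 0, "ay": 0.22, "az": 0, "grip": 1}, {"x": 0.33, "y": 0, "z": -0.86, "ax": 0, "ay": 0.296, "az": 0, "grip": 1}, {"x": 0.37, "y": 0, "z": -1.1, "ax": 0, "ay": 0.37, "az": 0, "grip": 1}, {"x": 0.4, "y": 0, "z": -1.34, "ax": 0, "ay": 0.445, "az": 0, "grip": 1}, {"x": 0.4, "y": 0, "z": -1.58, "ax": 0, "ay": 0.52, "az": 0, "grip": 1}])

```text
time_s: 9.62
eef_pos: [0.5911, 0.0034, 0.1314]
eef_rot: [-0.685, 0.689, 0.166, -0.166]
wrist_force: [-1.8, 0.7, 0.6]
opening: -0.004
```

```bash
python3 look.py 9; python3 -c "
from sel import *
sel(54,.028,.0155,.131); arc(54,84,.028,.0155,7)"
```

```text
-0.003731157653234507 [-0.1922  0.3535  1.6635 -0.0059  1.1224 -0.6626]
side [413 248]
top [413 157]
at [0.591  0.0034 0.1314] xang 27.18 down [ 0.0009 -0.0055 -1.    ] F [-0.6133 -0.337   0.3713] t 9.725
target [0.5911 0.0034 0.131 ] shift cm [ 0.01  0.04 -0.  ] ay 0.001
58.3 [ 0.11  0.04 -0.22] ay 0.075
62.6 [ 0.2   0.04 -0.44] ay 0.15
66.9 [ 0.28  0.04 -0.67] ay 0.225
71.1 [ 0.34  0.04 -0.9 ] ay 0.3
75.4 [ 0.38  0.04 -1.13] ay 0.375
79.7 [ 0.4   0.04 -1.37] ay 0.449
84.0 [ 0.4   0.04 -1.61] ay 0.524
```

View pics/side9c.png

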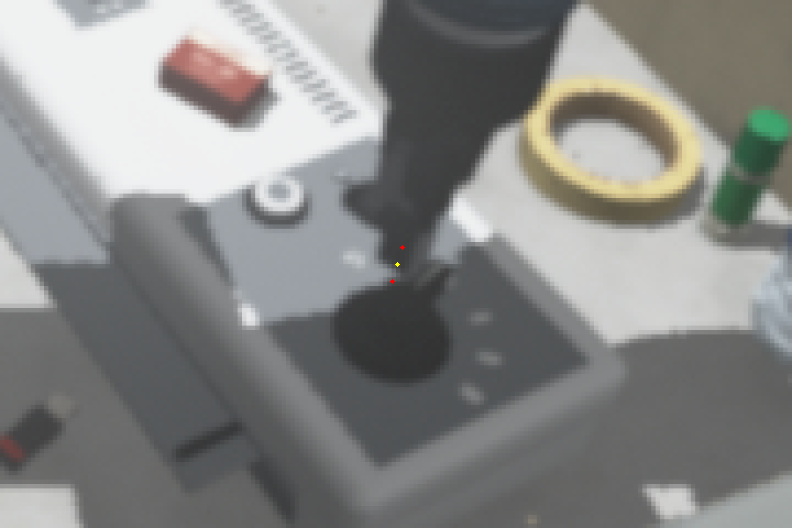

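Nose now points toward bar two (three marks left visible beyond it, nose tip near (445,275)); continuing one click.

Call:
apply_moves(increments=[{"x": 0.11, "y": 0, "z": -0.22, "ax": 0, "ay": 0.075, "az": 0, "grip": 1}, {"x": 0.2, "y": 0, "z": -0.44, "ax": 0, "ay": 0.15, "az": 0, "grip": 1}, {"x": 0.28, "y": 0, "z": -0.67, "ax": 0, "ay": 0.225, "az": 0, "grip": 1}, {"x": 0.34, "y": 0, "z": -0.9, "ax": 0, "ay": 0.3, "az": 0, "grip": 1}, {"x": 0.38, "y": 0, "z": -1.13, "ax": 0, "ay": 0.375, "az": 0, "grip": 1}, {"x": 0.4, "y": 0, "z": -1.37, "ax": 0, "ay": 0.45, "az": 0, "grip": 1}, {"x": 0.4, "y": 0, "z": -1.61, "ax": 0, "ay": 0.524, "az": 0, "grip": 1}])

```text
time_s: 10.6
eef_pos: [0.6018, -0.0087, 0.1314]
eef_rot: [-0.705, 0.709, -0.017, 0.018]
wrist_force: [-0.3, 3.5, 0.4]
opening: 0.002
```

```bash
python3 look.py 10; python3 -c "
from sel import *
sel(84,.028,.0155,.131); arc(84,112,.028,.0155,7)"
```

```text
0.002405024239238044 [-0.2093  0.375   1.6344 -0.005   1.1307 -0.1579]
side [420 250]
top [418 153]
at [ 0.6018 -0.0087  0.1313] xang -2.74 down [ 0.0005 -0.0047 -1.    ] F [0.2403 2.3927 0.2738] t 10.7
target [ 0.602  -0.0091  0.131 ] shift cm [ 0.02  0.03 -0.03] ay 0.002
88.0 [ 0.12  0.03 -0.23] ay 0.072
92.0 [ 0.21  0.04 -0.44] ay 0.141
96.0 [ 0.28  0.04 -0.65] ay 0.211
100.0 [ 0.34  0.04 -0.87] ay 0.281
104.0 [ 0.38  0.04 -1.09] ay 0.351
108.0 [ 0.41  0.04 -1.31] ay 0.421
112.0 [ 0.42  0.04 -1.53] ay 0.491
```

View pics/side10c.png

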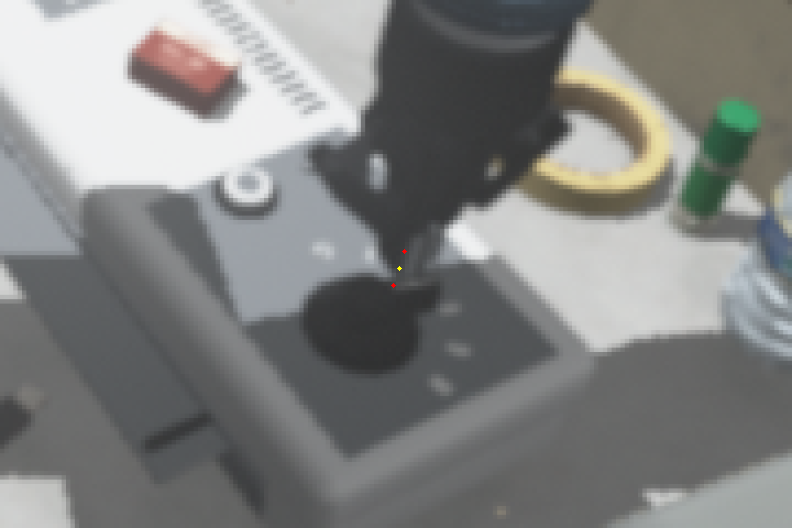

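```bash
cat > ov.py <<'E'
from fit import *
import cv2,sys
p=np.load("pose.npy"); k=sys.argv[1]; n="side"
x,y,f=375,215,7
im=cv2.imread(f"pics/{n}{k}.png")[y:y+80,x:x+85]; im=cv2.resize(im,None,fx=f,fy=f,interpolation=3)
for q,c in zip(map(float,sys.argv[2:]),[(0,255,255),(0,255,0),(0,0,255),(255,0,255)]):
    a=np.radians(75-q)
    g=lambda r:tuple(int(v) for v in (proj(n,M2W(p,(-.012+r*np.cos(a),-.17+r*np.sin(a),.115)))-(x,y)+.5)*f)
    cv2.line(im,g(.02),g(.036),c,1)
cv2.imwrite(f"pics/ov{k}.png",im)
E
python3 ov.py 10 60 75 90 95
```

```text
(no output)
```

View pics/ov10.png

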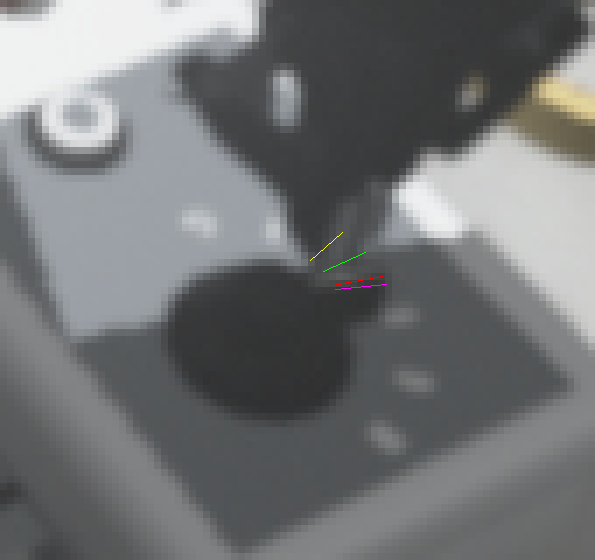

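Call:
apply_moves(increments=[{"x": 0.12, "y": 0, "z": -0.23, "ax": 0, "ay": 0.072, "az": 0, "grip": 1}, {"x": 0.21, "y": 0, "z": -0.44, "ax": 0, "ay": 0.14, "az": 0, "grip": 1}, {"x": 0.28, "y": 0, "z": -0.65, "ax": 0, "ay": 0.21, "az": 0, "grip": 1}, {"x": 0.34, "y": 0, "z": -0.87, "ax": 0, "ay": 0.28, "az": 0, "grip": 1}, {"x": 0.38, "y": 0, "z": -1.09, "ax": 0, "ay": 0.35, "az": 0, "grip": 1}, {"x": 0.4, "y": 0, "z": -1.2, "ax": 0, "ay": 0.385, "az": 0, "grip": 1}])

```text
time_s: 11.45
eef_pos: [0.6052, -0.0211, 0.1314]
eef_rot: [-0.689, 0.692, -0.151, 0.152]
wrist_force: [-0.6, -0.5, -0.4]
opening: 0.002
```

```bash
python3 look.py 11; python3 ov.py 11 90 105 120 130; python3 -c "
from sel import *
sel(106,.028,.0155,.131)"
```

```text
0.001876176995772754 [-0.2283  0.3821  1.6244 -0.0053  1.1333  0.2055]
side [425 254]
top [424 151]
at [ 0.6052 -0.0211  0.1314] xang -24.72 down [ 0.0006 -0.005  -1.    ] F [ 0.5219 -1.0382  0.293 ] t 11.55
target [ 0.6051 -0.0208  0.131 ] shift cm [-0.01  0.04  0.02] ay 0.002
```

View pics/ov11.png

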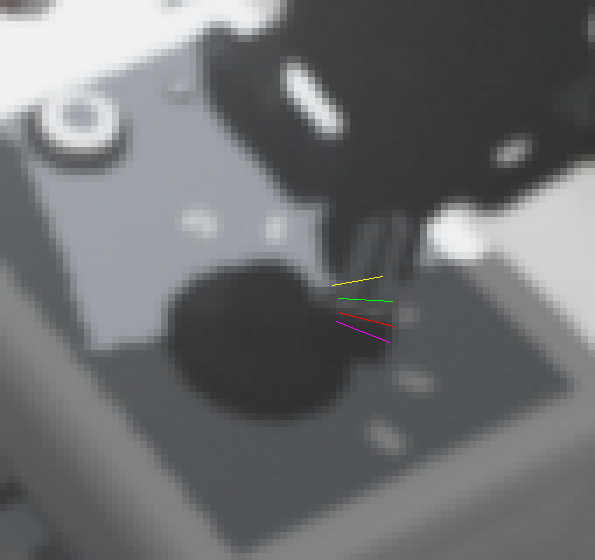

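Call:
apply_moves(increments=[{"x": 0, "y": 0, "z": 1, "ax": 0, "ay": 0, "az": 0, "grip": 1}, {"x": 0, "y": 0, "z": 2, "ax": 0, "ay": 0, "az": 0, "grip": 1}, {"x": 0, "y": -3, "z": 3, "ax": 0, "ay": 0, "az": 0, "grip": 1}, {"x": 0, "y": -5, "z": 7, "ax": 0, "ay": 0, "az": 0, "grip": 1}, {"x": 0, "y": -5, "z": 11, "ax": 0, "ay": 0, "az": 0, "grip": 1}])

```text
time_s: 12.18
eef_pos: [0.6532, 0.0806, 0.1838]
eef_rot: [-0.689, 0.692, -0.149, 0.153]
wrist_force: [0.1, 0.6, 0.2]
opening: -0.0
```

```bash
python3 look.py 12; python3 ov.py 12 90 105 120 135; python3 - <<'E'
from go import *
go([*M2W(p,(-.012,-.075,0))[:2],.13],-24.7)
import cv2
a=cv2.imread("pics/top12.png")[120:220,240:460]; cv2.imwrite("pics/top12m.png",cv2.resize(a,None,fx=3.6,fy=3.6,interpolation=3))
E
```

```text
-0.00037203402583538546 [-0.055   0.4246  1.449  -0.0051  1.2624  0.3775]
side [423 200]
top [383 125]
at [0.6524 0.0834 0.1817] xang -24.45 down [ 0.0028 -0.0037 -1.    ] F [ 0.5333 -0.3148 -0.9526] t 12.275
target [0.5631 0.0713 0.13  ] shift cm [-7.66  5.15 -4.79] ay 0.004
```

View pics/ov12.png

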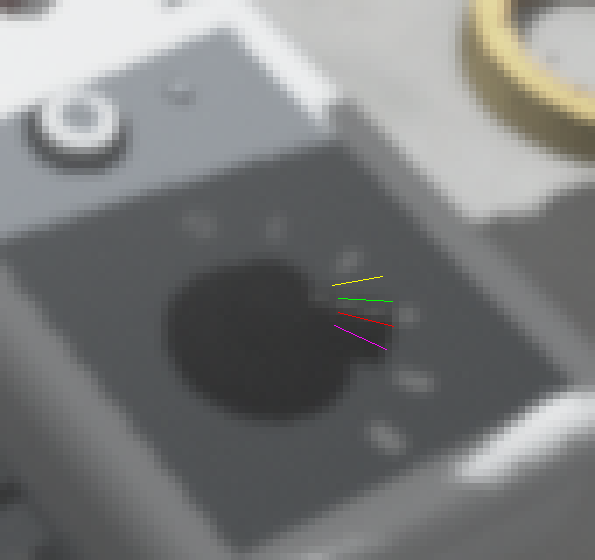

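View pics/top12m.png

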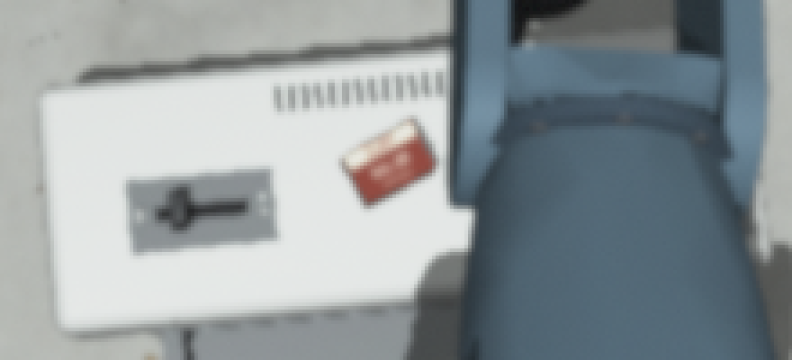

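View pics/side12.png

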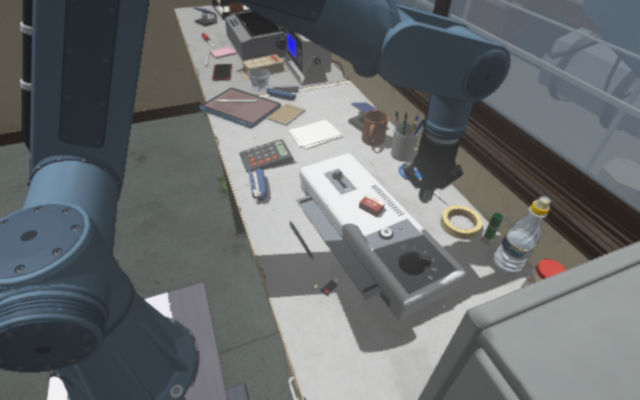

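```bash
python3 - <<'E'
import cv2,numpy as np
out=[]
for k in("0","12"):
    a=cv2.imread(f"pics/top{k}.png")[166:192,270:322]; out.append(cv2.resize(a,None,fx=15,fy=15,interpolation=cv2.INTER_CUBIC if k=="x" else cv2.INTER_NEAREST))
    g=cv2.cvtColor(a,6); print(k); print(g[2:20:1,6:42])
cv2.imwrite("pics/tabcmp.png",cv2.resize(np.vstack(out),(780,600)))
E
```

```text
0
[[218 217 218 219 218 218 217 216 214 208 205 201 199 200 198 197 195 193
  188 179 173 169 167 167 168 165 162 161 156 150 148 148 147 146 146 144]
 [197 196 198 199 198 195 193 190 185 178 173 170 169 169 167 165 164 161
  156 150 147 144 141 141 138 136 138 139 140 138 139 139 139 138 139 138]
 [167 164 167 168 166 164 160 157 153 150 147 146 145 145 144 144 143 142
  140 138 136 131 125 116 111 111 117 129 135 137 138 137 137 137 137 137]
 [149 144 144 145 144 143 143 141 139 138 138 137 137 138 138 138 137 137
  137 134 128 118 104  90  82  84 100 122 134 138 138 138 137 138 137 138]
 [144 138 138 138 138 137 138 137 138 137 136 137 137 137 137 138 137 137
  136 132 119 100  82  74  71  72  92 121 134 137 137 137 138 137 138 140]
 [143 138 137 138 138 138 137 138 138 137 137 137 137 137 137 138 137 138
  136 129 113  90  77  77  76  71  91 119 133 135 136 136 135 136 139 147]
 [146 139 138 138 137 138 137 138 137 137 138 138 137 137 137 137 137 136
  135 129 110  89  79  81  79  71  84 111 126 128 128 126 126 132 139 152]
 [149 139 137 137 137 137 137 136 136 135 136 135 133 1
[... 3570 characters left out ...]
  86  77  77  74  62  66  90
  113 125 132 135 136 137 137 137 137 138 138 139 140 141 144 144 144 143]
 [164 152 152 147 143 141 139 132 128 127 120  99  76  68  64  68  87 112
  130 138 141 142 142 143 143 142 143 144 143 143 144 144 143 144 144 144]
 [165 148 145 143 142 143 142 141 139 138 131 111  90  81  81  91 112 130
  139 143 143 144 143 144 144 143 144 143 144 144 144 144 144 143 144 144]
 [170 149 143 143 143 144 143 144 143 142 138 127 117 114 114 121 131 140
  143 144 144 144 144 144 144 144 143 144 144 144 144 143 143 144 144 143]
 [179 153 144 143 144 144 144 144 144 144 142 140 137 135 136 137 141 142
  144 144 143 144 144 144 144 144 144 145 144 145 145 145 145 145 145 147]]
```

View pics/tabcmp.png

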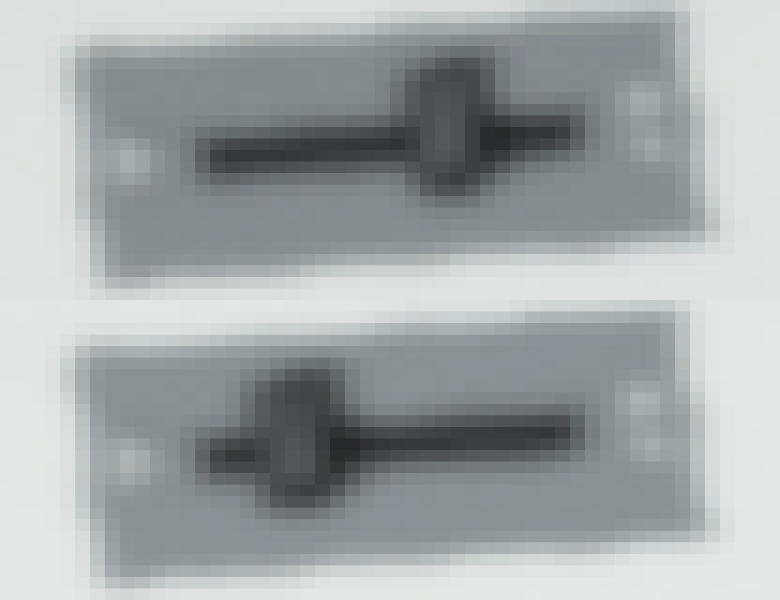

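```bash
python3 - <<'E'
from go import *
go([*M2W(p,(-.012,.112,0))[:2],.118],6.15)
E
```

```text
at [0.6524 0.0834 0.1817] xang -24.45 down [ 0.0028 -0.0037 -1.    ] F [ 0.5333 -0.3148 -0.9526] t 12.275
target [0.543  0.2572 0.118 ] shift cm [-17.18   6.27  11.31] ay -0.534
```

Call:
apply_moves(increments=[{"x": -4, "y": 0, "z": 2.5, "ax": 0, "ay": -0.13, "az": 0, "grip": 1}, {"x": -8, "y": 0, "z": 5, "ax": 0, "ay": -0.26, "az": 0, "grip": 1}, {"x": -12, "y": 0, "z": 8, "ax": 0, "ay": -0.4, "az": 0, "grip": 1}, {"x": -16, "y": 0, "z": 10.5, "ax": 0, "ay": -0.53, "az": 0, "grip": 1}, {"x": -17.2, "y": 0, "z": 11.3, "ax": 0, "ay": -0.534, "az": 0, "grip": 1}, {"x": -17.2, "y": 2, "z": 11.3, "ax": 0, "ay": -0.534, "az": 0, "grip": 1}, {"x": -17.2, "y": 4, "z": 11.3, "ax": 0, "ay": -0.534, "az": 0, "grip": 1}, {"x": -17.2, "y": 5, "z": 11.3, "ax": 0, "ay": -0.534, "az": 0, "grip": 1}, {"x": -17.2, "y": 5, "z": 11.3, "ax": 0, "ay": -0.534, "az": 0, "grip": 1}])

```text
time_s: 13.4
eef_pos: [0.5423, 0.2561, 0.1288]
eef_rot: [-0.705, 0.708, 0.037, -0.038]
wrist_force: [0.6, 0.1, 0.1]
opening: -0.005
```

```bash
python3 look.py 13; python3 - <<'E'
from go import *
go([*M2W(p,(-.012,.112,0))[:2],.118],6.15)
E
```

```text
-0.004684494606005257 [ 0.2457  0.3759  1.639  -0.0048  1.1281  0.1422]
side [344 182]
top [306 176]
at [0.5433 0.2568 0.1307] xang 6.09 down [ 0.0029 -0.0037 -1.    ] F [0.0205 0.4706 0.2607] t 13.5
target [0.543  0.2572 0.118 ] shift cm [-0.02  1.27  0.05] ay -0.001
```

View pics/side13c.png

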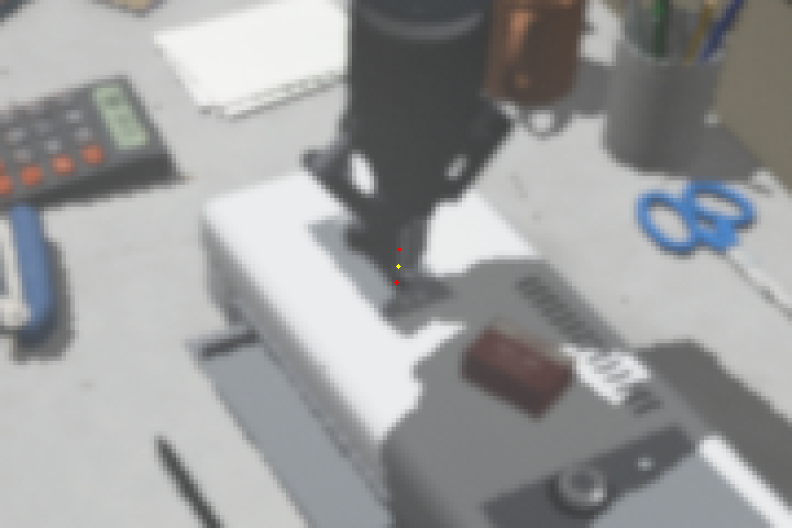

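Call:
apply_moves(increments=[{"x": 0, "y": 0.6, "z": 0, "ax": 0, "ay": 0, "az": 0, "grip": 1}, {"x": 0, "y": 1.1, "z": 0, "ax": 0, "ay": 0, "az": 0, "grip": 1}, {"x": 0, "y": 1.1, "z": 0.5, "ax": 0, "ay": 0, "az": 0, "grip": 1}, {"x": 0, "y": 1.1, "z": 1.0, "ax": 0, "ay": 0, "az": 0, "grip": 1}, {"x": 0, "y": 1.1, "z": 1.3, "ax": 0, "ay": 0, "az": 0, "grip": 1}])

```text
time_s: 14.12
eef_pos: [0.5419, 0.2703, 0.1199]
eef_rot: [-0.705, 0.707, 0.039, -0.037]
wrist_force: [0.5, -0.3, -0.0]
opening: 0.001
```

Call:
apply_moves(increments=[{"x": 0, "y": 0, "z": 0.2, "ax": 0, "ay": 0, "az": 0, "grip": 1}])

```text
time_s: 14.25
eef_pos: [0.5418, 0.2727, 0.12]
eef_rot: [-0.705, 0.707, 0.039, -0.037]
wrist_force: [-0.4, 0.8, -0.1]
opening: 0.001
```

Call:
apply_moves(increments=[{"x": 0, "y": 0, "z": 0.2, "ax": 0, "ay": 0, "az": 0, "grip": 1}])

```text
time_s: 14.38
eef_pos: [0.5415, 0.2749, 0.1201]
eef_rot: [-0.705, 0.707, 0.039, -0.037]
wrist_force: [-0.3, 0.5, -1.1]
opening: -0.003
```

Call:
apply_moves(increments=[{"x": 0, "y": 0, "z": 0.2, "ax": 0, "ay": 0, "az": 0, "grip": 1}])

```text
time_s: 14.5
eef_pos: [0.5413, 0.277, 0.1202]
eef_rot: [-0.705, 0.707, 0.039, -0.037]
wrist_force: [-0.4, -1.0, 0.1]
opening: 0.001
```

Call:
apply_moves(increments=[{"x": 0, "y": 0, "z": 0.15, "ax": 0, "ay": 0, "az": 0, "grip": 1}])

```text
time_s: 14.62
eef_pos: [0.5412, 0.2786, 0.1201]
eef_rot: [-0.705, 0.707, 0.039, -0.037]
wrist_force: [0.2, -0.3, 0.0]
opening: -0.003
```

Call:
apply_moves(increments=[{"x": 0, "y": 0, "z": 0.15, "ax": 0, "ay": 0, "az": 0, "grip": 1}])

```text
time_s: 14.75
eef_pos: [0.541, 0.2801, 0.1202]
eef_rot: [-0.705, 0.707, 0.039, -0.037]
wrist_force: [0.4, -4.9, 1.2]
opening: -0.0
```

Call:
apply_moves(increments=[{"x": 0, "y": 0, "z": 0.15, "ax": 0, "ay": 0, "az": 0, "grip": 1}])

```text
time_s: 14.88
eef_pos: [0.541, 0.2802, 0.1202]
eef_rot: [-0.704, 0.708, 0.039, -0.037]
wrist_force: [1.5, -9.4, 2.3]
opening: -0.001
```

Call:
apply_moves(increments=[{"x": 0, "y": 0, "z": -0.6, "ax": 0, "ay": 0, "az": 0, "grip": 1}, {"x": 0, "y": -2, "z": -1.5, "ax": 0, "ay": 0, "az": 0, "grip": 1}, {"x": 0, "y": -5, "z": -2.5, "ax": 0, "ay": 0, "az": 0, "grip": 1}, {"x": 0, "y": -6, "z": -8, "ax": 0, "ay": 0, "az": 0, "grip": 1}, {"x": 0, "y": -6, "z": -14, "ax": 0, "ay": 0, "az": 0, "grip": 1}, {"x": 0, "y": -6, "z": -20, "ax": 0, "ay": 0, "az": 0, "grip": 1}, {"x": 0, "y": -6, "z": -21, "ax": 0, "ay": 0, "az": 0, "grip": 1}, {"x": 0, "y": -6, "z": -21, "ax": 0, "ay": 0, "az": 0, "grip": 1}])

```text
time_s: 15.88
eef_pos: [0.5638, 0.0712, 0.1827]
eef_rot: [-0.704, 0.708, 0.039, -0.036]
wrist_force: [0.0, -0.3, 0.1]
opening: 0.0
```

```bash
python3 look.py 14; python3 - <<'E'
from go import *
go([*M2W(p,(-.012,-.075,0))[:2],.125],6.15)
E
```

```text
0.00027722113001151395 [-0.0802  0.2394  1.6941 -0.0061  1.2026 -0.1836]
side [390 213]
top [387 164]
at [0.5633 0.0728 0.1821] xang 6.2 down [ 0.0042 -0.006  -1.    ] F [-1.0574  0.2926 -0.1818] t 15.975
target [0.5631 0.0713 0.125 ] shift cm [-0.06  5.71 -0.11] ay 0.001
```

View pics/side14c.png

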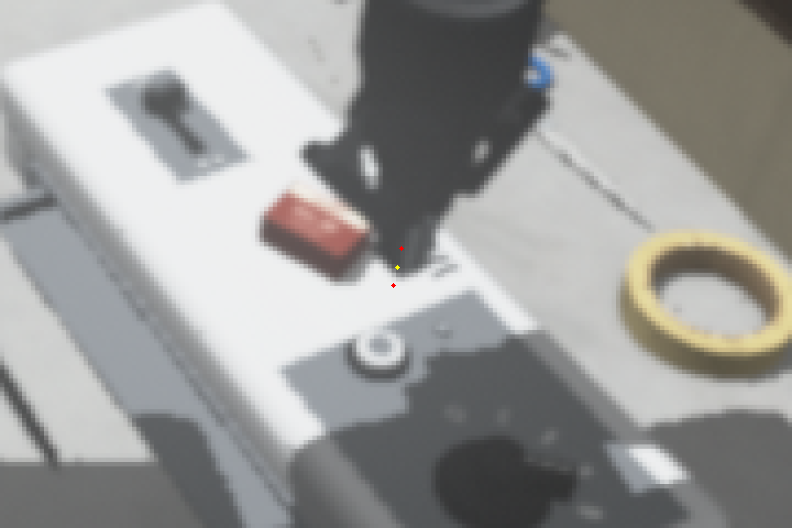

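View pics/top14c.png

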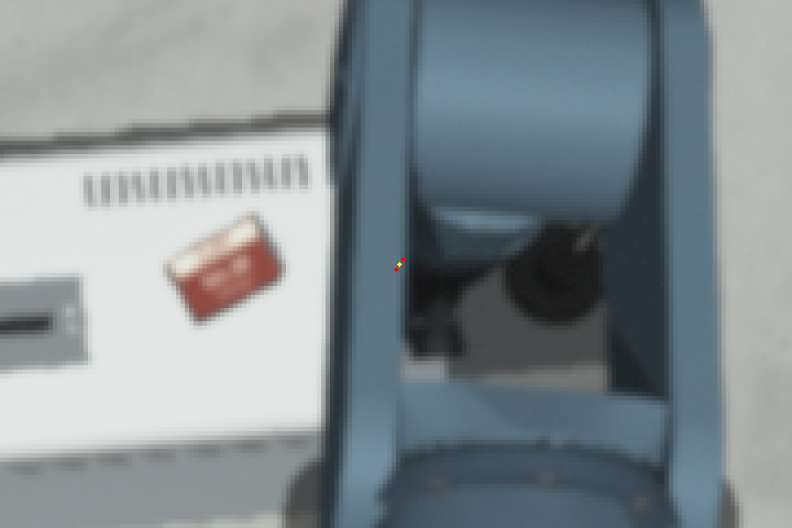

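Call:
apply_moves(increments=[{"x": 0, "y": 3, "z": -0.1, "ax": 0, "ay": 0, "az": 0, "grip": 1}, {"x": -0.05, "y": 5, "z": -0.1, "ax": 0, "ay": 0, "az": 0, "grip": 1}, {"x": -0.05, "y": 5.6, "z": -0.1, "ax": 0, "ay": 0, "az": 0, "grip": 1}, {"x": -0.05, "y": 5.7, "z": -0.1, "ax": 0, "ay": 0, "az": 0, "grip": 1}])

```text
time_s: 16.48
eef_pos: [0.5632, 0.0724, 0.1253]
eef_rot: [-0.704, 0.708, 0.04, -0.037]
wrist_force: [-0.2, -0.2, 0.4]
opening: 0.002
```

```bash
python3 look.py 15; python3 - <<'E'
from go import *
go([*M2W(p,(-.012,-.075,0))[:2],.121],6.15)
E
```

```text
0.0021393734589944258 [-0.0781  0.3149  1.7299 -0.0062  1.0923 -0.185 ]
side [386 231]
top [384 169]
at [0.5637 0.072  0.126 ] xang 6.25 down [ 0.0054 -0.006  -1.    ] F [ 0.5584 -0.4847  0.0138] t 16.575
target [0.5631 0.0713 0.121 ] shift cm [-0.08  0.5  -0.06] ay 0.002
```

View pics/side15c.png

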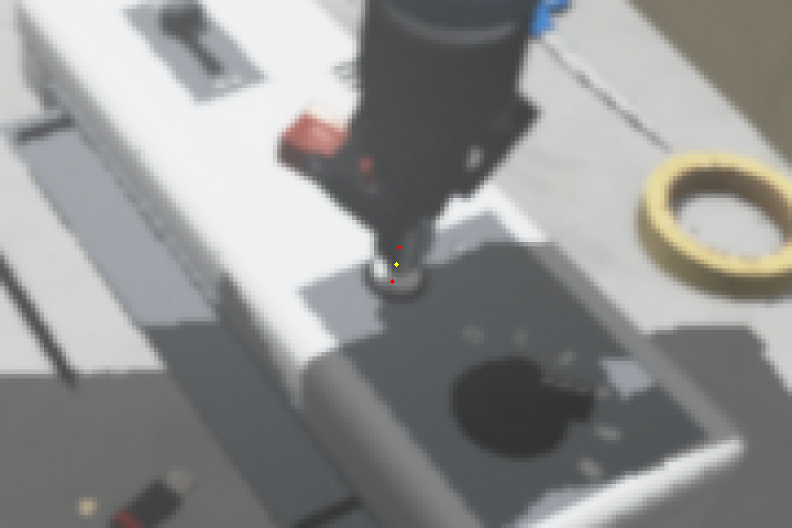

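Call:
apply_moves(increments=[{"x": -0.1, "y": 0.3, "z": 0, "ax": 0, "ay": 0, "az": 0, "grip": 1}, {"x": -0.1, "y": 0.6, "z": 0, "ax": 0, "ay": 0, "az": 0, "grip": 1}])

```text
time_s: 16.82
eef_pos: [0.5632, 0.0719, 0.1205]
eef_rot: [-0.704, 0.708, 0.041, -0.036]
wrist_force: [0.3, 0.7, 1.5]
opening: 0.001
```

Call:
apply_moves(increments=[{"x": 0, "y": 0.15, "z": 0, "ax": 0, "ay": 0, "az": 0, "grip": 1}])

```text
time_s: 16.95
eef_pos: [0.5632, 0.0719, 0.1192]
eef_rot: [-0.704, 0.708, 0.041, -0.036]
wrist_force: [-0.8, 0.6, 2.1]
opening: -0.001
```

Call:
apply_moves(increments=[{"x": 0, "y": 0.15, "z": 0, "ax": 0, "ay": 0, "az": 0, "grip": 1}])

```text
time_s: 17.08
eef_pos: [0.5632, 0.0718, 0.1178]
eef_rot: [-0.704, 0.708, 0.041, -0.036]
wrist_force: [-1.4, 0.0, 2.6]
opening: -0.006
```

Call:
apply_moves(increments=[{"x": 0, "y": 0.15, "z": 0, "ax": 0, "ay": 0, "az": 0, "grip": 1}])

```text
time_s: 17.2
eef_pos: [0.5633, 0.0719, 0.1165]
eef_rot: [-0.704, 0.708, 0.041, -0.036]
wrist_force: [-1.2, 0.9, 3.3]
opening: 0.001
```

Call:
apply_moves(increments=[{"x": 0, "y": 0.15, "z": 0, "ax": 0, "ay": 0, "az": 0, "grip": 1}])

```text
time_s: 17.32
eef_pos: [0.5633, 0.0719, 0.1158]
eef_rot: [-0.704, 0.708, 0.041, -0.036]
wrist_force: [-7.1, 1.0, 16.1]
opening: -0.001
```

Call:
apply_moves(increments=[{"x": 0, "y": 0.1, "z": 0, "ax": 0, "ay": 0, "az": 0, "grip": 1}])

```text
time_s: 17.45
eef_pos: [0.5633, 0.0719, 0.1159]
eef_rot: [-0.704, 0.708, 0.041, -0.036]
wrist_force: [-6.4, 0.4, 11.6]
opening: 0.002
```

Call:
apply_moves(increments=[{"x": 0, "y": -0.5, "z": 0, "ax": 0, "ay": 0, "az": 0, "grip": 1}, {"x": 0, "y": -1.5, "z": 0, "ax": 0, "ay": 0, "az": 0, "grip": 1}, {"x": 0, "y": -6, "z": 0, "ax": 0, "ay": 0, "az": 0, "grip": 1}, {"x": 0, "y": -12, "z": 0, "ax": 0, "ay": 0, "az": 0, "grip": 1}, {"x": -5, "y": -14, "z": 3, "ax": 0, "ay": 0, "az": 0, "grip": 1}, {"x": -9, "y": -14, "z": 9, "ax": 0, "ay": 0, "az": 0, "grip": 1}, {"x": -14, "y": -14, "z": 14, "ax": 0, "ay": 0, "az": 0, "grip": 1}, {"x": -18, "y": -14, "z": 20, "ax": 0, "ay": 0, "az": 0, "grip": 1}, {"x": -20, "y": -14, "z": 26, "ax": 0, "ay": 0, "az": 0, "grip": 1}, {"x": -20, "y": -14, "z": 30, "ax": 0, "ay": 0, "az": 0, "grip": 1}, {"x": -20, "y": -14, "z": 30, "ax": 0, "ay": 0, "az": 0, "grip": 1}])

```text
time_s: 18.82
eef_pos: [0.3291, 0.3523, 0.2532]
eef_rot: [-0.704, 0.708, 0.043, -0.038]
wrist_force: [0.1, -0.7, -0.0]
opening: 0.008
```

```bash
python3 look.py 16; python3 - <<'E'
import cv2,numpy as np
a=cv2.imread("pics/top16.png")[120:220,240:460]; cv2.imwrite("pics/top16m.png",cv2.resize(a,None,fx=3.6,fy=3.6,interpolation=3))
a=cv2.imread("pics/side16.png")[145:315,285:475]; cv2.imwrite("pics/side16m.png",cv2.resize(a,None,fx=3.5,fy=3.5,interpolation=3))
E
```

```text
0.007662832458887563 [ 0.5775 -0.0291  1.8378 -0.008   1.3297  0.4644]
side [248 138]
top [255 267]
```

View pics/top16m.png

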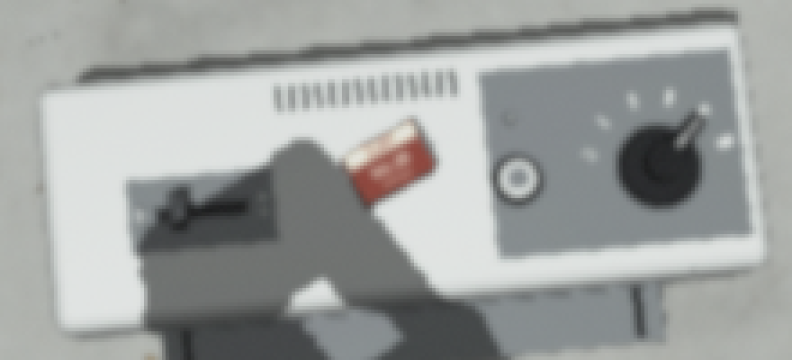

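View pics/side16m.png

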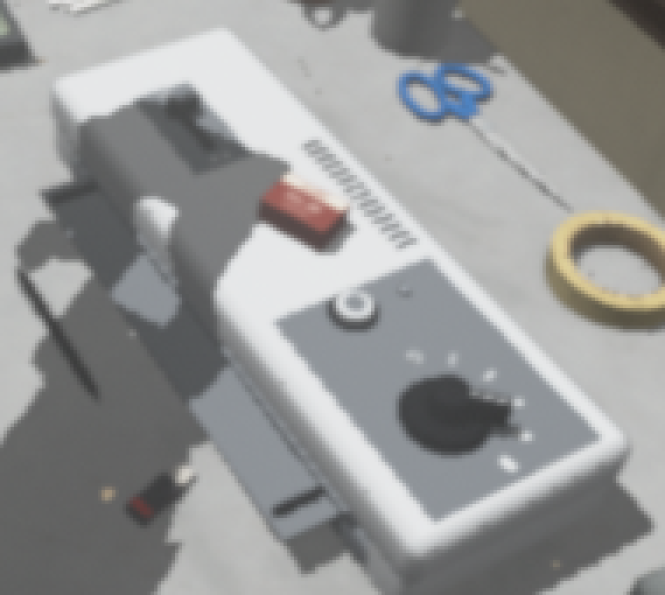

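View pics/top16.png

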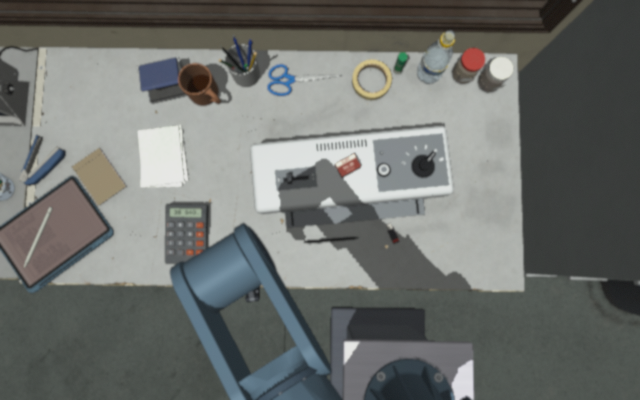

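```bash
python3 -c "
from bench import ticket,ctrl
print(ctrl.get_obs()['wrist_force']); print(ticket.hand_in())"
```

```text
[ 0.14756539  0.14239687 -0.22201589]
the job is handed in; nothing more can be done
None
```

I finished the job in the order asked, using only the shut fingertips and grasping nothing, and handed it in at about 19 s.

- **Release tab:** I pushed it toward the left end until it met a firm stop at 8–10 N. I pushed it again from a second angle before pressing the key, and it stopped dead at once with about 9 N and no sliding. One pixel estimate from the top picture put the tab 2–3 mm short of home. I trusted the force and the finger position instead, so that disagreement was not fully resolved.
- **Selector:** It started at Off. I turned it clockwise four clicks, checking at each one. The last pictures show the nose on the fifth of the six marks, which is bar four, the last but one.
- **Start key:** I pressed it only after both were set. It travelled about 5 mm at roughly 1.5 to 3.3 N, then bottomed out with the reading rising to about 16 N. I held it briefly and lifted straight up.
- **Other things:** In the last pictures the box of staples has not moved, and the pen, memory stick and calculator look in place. The stapler was hidden under the raised arm in the last top picture, and I did not check it separately. The wrist force was about zero at hand-in, with the robot clear of everything.

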